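# Set up a UV curing run: standby, load moulds, shut the lid, select the long exposure

### The arm

A 6-joint arm with a two-finger parallel gripper is mounted at the origin on the work surface. World frame = base frame: x ahead of the robot, y to its left, z up, the work surface at z = 0. Lengths are in m, angles in rad, forces in N, time in s.
With the tool pointing down it reaches from about 0.375 to 0.9 m from the base axis. Payload 3.1 kg.
Tool frame: the origin (TCP) lies on the centre line of the jaws, within the pads' length; the fingertips stand env.finger_overhang ahead of it and the grasp point (between the pads) lies 5 mm behind it (env.finger_overhang is the distance from the TCP to the fingertips, in m); z points along the fingers, y is the line along which they close (so a half turn about z gives the same grasp; the last joint's range is limited). The gripper opens to 87 mm and grips with 3 to 60 N. Pads are 19 mm wide; open, the fingers measure 117 mm over their backs; the gripper's body (75 mm by 190 mm) begins 51 mm behind the grasp point.
Start: joints at [-0.178, 0.527, 1.433, -0, 1.181, -0.178], TCP at [0.625, 0, 0.216] pointing down, gripper open.
Joint ranges: [-3.08, 3.08], [-0.75, 2.2], [0.22, 2.44], [-1.43, 4.57], [0, 2.65], [-2.85, 2.85]. Speed limits (rad/s): [2.79, 2.79, 3.14, 3.14, 3.14, 3.14].

### API

Orientations are given as a unit quaternion [x, y, z, w].
In Python, from cell import sensors, get_image, env gives the robot as it stands. The module is installed in compiled form; this text tells all that it offers.
- The arm moves only by the shell command python3 -m crank 'ROWS' [OPENING] [FORCE]. ROWS is a JSON list of rows, 1 to 5 of them, each written [[dx, dy, dz], [rx, ry, rz]]: dx, dy, dz in shares of 60 cm (1.0 is 60 cm), then a rotation vector rx, ry, rz in normalised numbers (1 is pi rad); each row shifts and turns the commanded pose from where the row before left it, along the tool's axes as they then stand; what a row does not reach is not made up. A row lasts 1/12 s, in which the tool goes at most 0.0417 m and 0.125 rad, less where a joint would pass 70% of its speed; a pose out of reach is approached as far as the arm can. OPENING is the finger opening in m, set as the command begins (- or left out keeps the last). The fingers move at their own pace and stop on an object; FORCE is the grip in N (left out, the last holds). Time passes only in rows, so rows that do not move let the fingers close. It prints the time, the measured TCP pose, the force, the opening and the grip force at its end. No shift or turn number may pass 1 either way. Input that does not fit is refused with a message, and nothing moves.
- sensors.observe(): the state, without advancing time (a new reading comes with each control period).
- get_image(name): name is "scene" or "side" or "wrist"; returns a dict with "color" (384x512x3 uint8, red, green, blue), "range_z" (384x512 float32, m along the optical axis (not along the pixel's ray), 0 where there is no reading), "K" (3x3 intrinsics, pixels), "D" ([k1, k2, p1, p2, k3] as OpenCV has them; the pictures are not rectified), "rvec" (rotation vector, rad) and "tvec" (3), from world to camera coordinates, as OpenCV has them. Camera axes: x right, y down, z forward; pixel columns grow to the right and rows downward; lengths in m; the calibration is good to about 2 mm. A picture is of the moment at which its call begins.
- env.hand_in(): hands the job in; it is judged then, once.
The state is a dict: "clock": time; "q": joint angles; "qvel": joint speeds; "tau": joint torques, N m; "tcp_pos": TCP position; "ee_rot": TCP orientation; "contact_force": force on the tool from outside, world axes, zero at the start; "moment": the same for the moment, N m; "opening": finger opening in m; "finger_force": force on a finger pad.
Only numpy, scipy, OpenCV 4.12 (cv2) and the standard library are available. Lean on these libraries where they do the work, as an engineer would, in place of code of your own. Each camera call takes 0.05 s, during which the arm holds its last target. There are 200 camera calls.

### The job

The bench-top UV curing cabinet was left with its lid up and one of its exposure keys latched. First make it safe by pressing the round standby key at the left-hand end of the key bank (seen from the cabinet's front, the side towards the robot), so that it stays down and the latched key pops up. Then lay every honeycomb mould from the tray flat on the chamber floor, side by side, press the lid fully shut past its catch, and last press the long-exposure key at the right-hand end of the bank so that it stays down and all the other keys are up. Leave the beaker, the flask and the retort stand where they are.

Things in the scene. Friction and masses are not known exactly. Their poses are not given: they have to be found in the camera images.
- cabinet: white UV curing cabinet, fixed, 190 mm deep (x), 304 mm wide (y); origin under its centre, front = its -x, yaw within 0.2 rad of the robot's; left or right of the tray. In its frame: control ledge x -95..-25 mm, top at z 45 mm, with five keys in a row along y at x -60; behind it the chamber, walls 8 mm thick, rim at z 62; lid hinged on the back rim (x 95, z 62)
- chamber (a point): centre of the chamber floor; x and y axes as the cabinet's. The floor inside is 104 (x) by 288 (y) mm and the walls rise 48 mm above it
- lid (a joint): lid angle, rad: 0 = shut, 1.55 to 1.8 at the start (upright or leaning a little back; stop at 1.85). Stiff hinge: the lid stays where it is left; moving it takes up to 5 N at its edge. In the last 0.09 rad a spring roller catch resists with 6 to 10 N at the front edge, then snaps the lid to 0 and holds it; short of that it stays ajar
- lid_hinge (a point): middle of the lid's hinge line, which runs along the cabinet's y
- lid_edge (a point): middle of the lid's front (free) edge on its outer (top) face: the lid is a slab 122 mm from hinge to edge, 304 mm wide and 16 mm thick, its inner face level with the hinge line; a finger lip 110 mm wide reaches 10 mm beyond the edge; two lamp tubes stand 15 mm out of the inner face
- key_standby (a joint): standby key, at the left-hand (cabinet +y) end, the only round cap (27 mm). Depth in m: 0 = up, about 0.0107 = latched, 0.0135 = hard stop. Half way down the latch bar resists with 4 to 7 N (more if hit fast), then less; pressed past 0.012 and let go, the key stays latched and the one that was down has popped up. Let go sooner it springs back.
- key_standby_top (a point): centre of the standby key's flat top; it moves with the key. Up, it is 22 mm above the ledge. Key centres are 34 mm apart
- key_a (a joint): depth in m of one of the three middle exposure keys (rectangular cap 30 mm along x, 22 mm along y); a, b and c change places from start to start. Same travel and forces
- key_b (a joint): as key_a; this is the one latched down at the start
- key_c (a joint): as key_a
- key_long (a joint): long-exposure key, at the right-hand (cabinet -y) end, cap 30 by 22 mm like the middle ones. Depth in m: 0 = up, about 0.0107 = latched, 0.0135 = hard stop. Half way down the latch bar resists with 4 to 7 N (more if hit fast), then less; pressed past 0.012 and let go, the key stays latched and the one that was down has popped up. Let go sooner it springs back.
- key_a_top (a point): centre of key_a's top
- key_b_top (a point): centre of key_b's top
- key_c_top (a point): centre of key_c's top
- key_long_top (a point): centre of the long-exposure key's flat top; moves with the key; 22 mm above the ledge when up
- tray: cream plastic tray, fixed, 240 (x) by 290 (y) mm outside, wall 5 mm, 24 mm high, inner floor at 4 mm; origin at the centre of its underside
- mould1: black plastic honeycomb gel mould, a plate 80 mm long (x), 38 mm wide (y), 15 mm high, about 60 g, pockets open on top, plain sides; origin at the centre of its underside, z up. At the start it lies flat in the tray, long axis within 0.4 rad of the tray's x. Three or four moulds are present; an absent one reads None
- mould2: another mould like mould1, or None
- mould3: another mould like mould1, or None
- mould4: another mould like mould1, or None
- beaker: empty glass beaker, 70 mm across, 92 mm high, bystander; origin under its centre
- flask: empty conical glass flask, 82 mm across, 136 mm high, bystander; origin under its centre
- stand: retort stand, blue triangular foot about 150 mm, rod up to 305 mm high, clamp arm at 225 mm, bystander; origin under the rod
There are look-alikes about, which are no part of the job. Leave any red, turquoise or white look-alike of the mould1 alone.

How it is judged:
By the outcome, as a careful person would: the job done as asked, in the order asked, and still so for the second after the job is handed in, with the robot touching nothing.
Of mould1, mould2, mould3, mould4 only 3 to 4 are there at a start; the rules pass over those that are not, and their reading is None.
At some moment in a run one of mould1, mould2, mould3, mould4 may be knocked a few centimetres aside while the robot is not near it.
Once in a run the grip may slacken for a moment while it holds something.
It also fails if it takes over 208 s, if anything falls off the work surface, if the arm or the gripper's body presses on something with over 40 N, if the wrist force passes 120 N, or if a joint passes its speed limit or range.

## Working session

There is one attempt and no reset: what is moved stays moved. The work goes in short steps, Python scripts to look and compute and a shell command to move; the robot and the scene stay as the last step left them, time stands still between calls to the robot, and variables do not carry over. Pictures are saved under pics/ and viewed, at most 14 in all, crops included, and the job is handed in when it is done.

```bash
mkdir -p pics; cat > h.py <<'E'
import numpy as np, cv2
from cell import sensors, get_image, env
from scipy.spatial.transform import Rotation as R
def cam(n):
    d=get_image(n); d['R']=cv2.Rodrigues(np.array(d['rvec'],float))[0]; d['t']=np.array(d['tvec'],float).ravel(); return d
def save(d,name,s=1): cv2.imwrite('pics/'+name,cv2.resize(d['color'][:,:,::-1],None,fx=s,fy=s))
def rays(d,uv):
    p=cv2.undistortPoints(np.array(uv,float).reshape(-1,1,2),np.array(d['K']),np.array(d['D'])).reshape(-1,2)
    v=np.c_[p,np.ones(len(p))]@d['R']; return -d['R'].T@d['t'],v
def plane(d,uv,z):
    c,v=rays(d,uv); return c+v*((z-c[2])/v[:,2])[:,None]
def cloud(d):
    h,w=d['range_z'].shape; u=np.stack(np.meshgrid(np.arange(w),np.arange(h)),-1)
    c,v=rays(d,u.reshape(-1,2)); return (c+v*d['range_z'].reshape(-1,1)).reshape(h,w,3)
def proj(d,P): return cv2.projectPoints(np.array(P,float).reshape(-1,1,3),np.array(d['rvec'],float),np.array(d['tvec'],float),np.array(d['K']),np.array(d['D']))[0].reshape(-1,2)
def st():
    s=sensors.observe(); return s
E
python3 - <<'E'
from h import *
a=cam('scene');b=cam('side');w=cam('wrist')
save(a,'scene0.png',1.5);save(b,'side0.png',1.5);save(w,'wrist0.png')
for d in(a,b,w): print(-d['R'].T@d['t'],d['R'][2], d['K'][0][0])
s=st();print(s,env.finger_overhang)
E
```

```text
[1.259725   0.81619088 1.09716081] [-0.46997909 -0.56328808 -0.67957795] 410.0976680089645
[ 0.2808715  -0.89886984  0.81205212] [ 0.22243803  0.7513089  -0.62133425] 423.49581653181315
[0.62540745 0.07396368 0.38490925] [-0.00133676 -0.26986321 -0.96289774] 291.7352802208883
{'clock': 0.15, 'q': array([-1.78483572e-01,  5.28247121e-01,  1.43357806e+00, -3.35372306e-06,
        1.18142183e+00, -1.78547484e-01]), 'qvel': array([ 8.67274180e-04, -3.04194220e-03, -2.17825797e-03, -9.62672701e-04,
        9.57809255e-04,  5.30244821e-05]), 'tau': array([ 9.14956272e-04, -4.40429199e+01, -1.76841742e+01,  6.33679633e-02,
        5.52540855e-02, -1.06930895e-04]), 'tcp_pos': array([6.24438345e-01, 1.40073159e-04, 2.15609355e-01]), 'ee_rot': array([ 7.07083492e-01,  7.07129586e-01, -4.73021182e-04, -6.78583970e-04]), 'contact_force': array([-0.70810659,  0.22648958, -0.01989622]), 'moment': array([-0.00783989,  0.02390183, -0.01093943]), 'finger_force': 0.0, 'opening': 0.08662188374831098} 0.014
```

View pics/scene0.png

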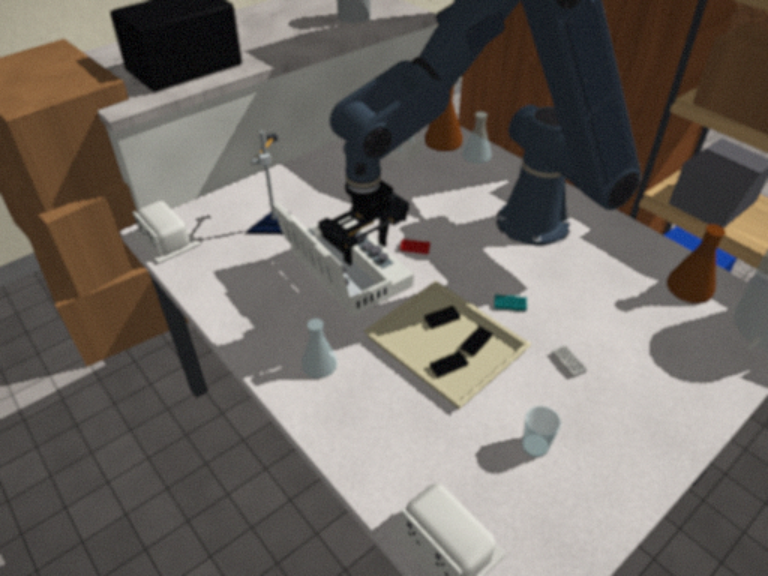

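View pics/side0.png

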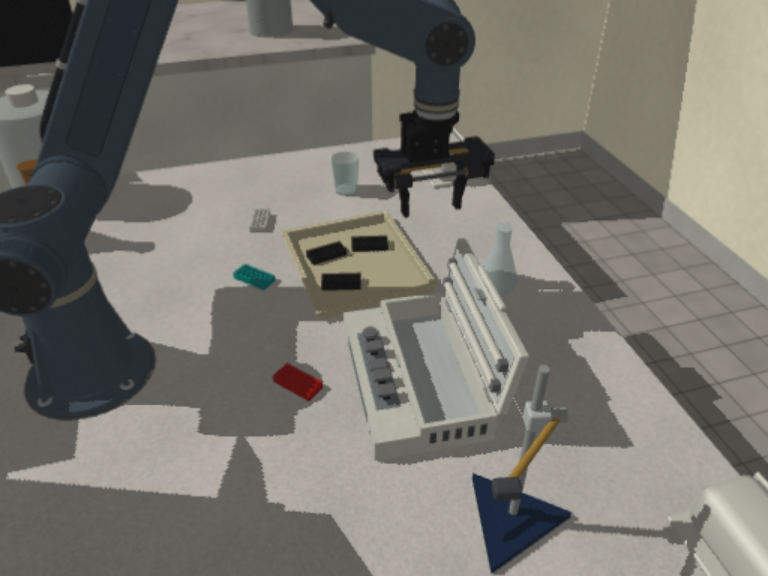

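View pics/wrist0.png

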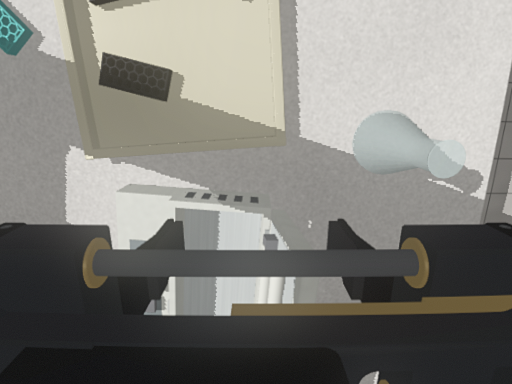

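The scene view shows three black moulds in the tray at about (442,317), (477,342) and (449,364). The cabinet is to the right of the tray with its lid up, and the retort stand is behind its right end. In the side view the keys run from (370,332), round, to (388,396). Next I'll measure.

```bash
cat > m.py <<'E'
from h import *
b=cam('side');a=cam('scene')
P=np.concatenate([cloud(b).reshape(-1,3),cloud(a).reshape(-1,3)])
C=np.concatenate([b['color'].reshape(-1,3),a['color'].reshape(-1,3)])
ok=(P[:,0]>.35)&(P[:,0]<.95)&(P[:,1]>-.45)&(P[:,1]<.4)&(P[:,2]>-.02)&(P[:,2]<.25)
P,C=P[ok],C[ok]
G=np.full((850,600),-1.);
for p in P:
    i,j=int((p[1]+.45)*1000),int((p[0]-.35)*1000); G[i,j]=max(G[i,j],p[2])
im=cv2.applyColorMap(np.clip((cv2.dilate(G.astype(np.float32),np.ones((3,3)))*2000),0,255).astype(np.uint8),cv2.COLORMAP_JET)
cv2.imwrite('pics/top0.png',cv2.resize(im,None,fx=.7,fy=.7))
# moulds: black blobs in side and scene, on tray
for d,nm in((b,'side'),(a,'scene')):
    c=d['color'].astype(int); X=cloud(d)
    m=((c.max(2)<60)&(X[...,2]<.05)&(X[...,2]>0)&(X[...,1]>-.05)&(X[...,0]>.35)&(X[...,0]<.9)).astype(np.uint8)
    n,l,s,ce=cv2.connectedComponentsWithStats(m)
    for k in range(1,n):
        if s[k,4]>60:
            ct=max(cv2.findContours((l==k).astype(np.uint8),0,2)[0],key=cv2.contourArea)
            W=plane(d,ct.reshape(-1,2),.019)[:,:2].astype(np.float32)
            r=cv2.minAreaRect(W*1000); print(nm,ce[k],s[k,4],'rect',np.round(r[0],1),np.round(r[1],1),r[2],'z',np.percentile(X[l==k][:,2],[10,50,90]))
E
python3 m.py; python3 - <<'E'
from h import *
b=cam('side'); cv2.imwrite('pics/sidecrop.png',cv2.resize(b['color'][130:320,210:360,::-1],None,fx=4,fy=3,interpolation=cv2.INTER_NEAREST))
E
```

```text
side [245.92307692 162.27149321] 221 rect [568.7 215.3] [52.1 76.8] 73.5365219116211 z [0.00938551 0.01740806 0.02130241]
side [217.38174274 168.41908714] 241 rect [470.5 209.8] [82.6 53.9] 10.905089378356934 z [0.00949746 0.01781405 0.02133563]
side [226.96629213 187.71910112] 267 rect [477.1 102.2] [51.4 78.8] 77.52262115478516 z [0.00970413 0.01779891 0.02149198]
scene [294.13705584 210.70558376] 197 rect [481.3 114.3] [43.2 86.1] 74.28271484375 z [0.01099281 0.01764755 0.02162838]
scene [317.03517588 227.0201005 ] 199 rect [474.6 222.5] [88.9 37.3] 9.576448440551758 z [0.01087213 0.01721062 0.02155812]
scene [298.78733032 242.23076923] 221 rect [572.2 231. ] [39.9 85.1] 79.40008544921875 z [0.01039114 0.01695159 0.02084859]
```

View pics/top0.png

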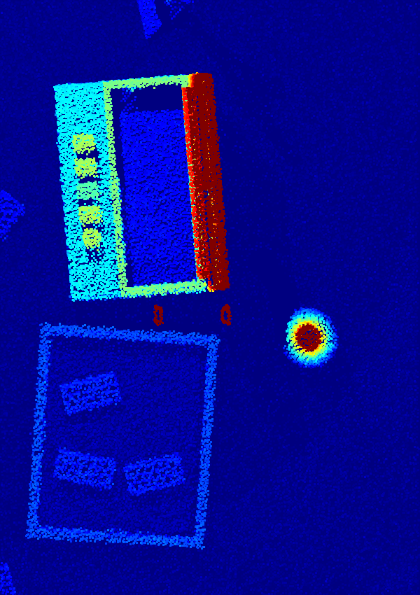

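View pics/sidecrop.png

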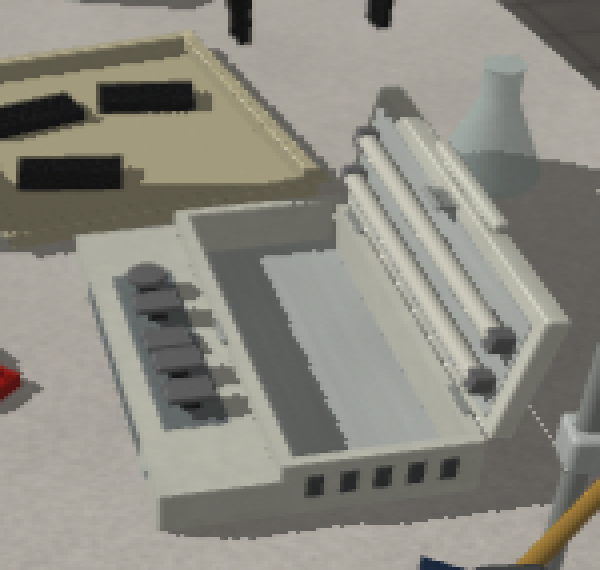

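The height map shows the cabinet, with its near-left ledge corner at (68,298), plus the key tops, the tray and three flat moulds. In the crop the round key is at (148,272) and one rectangular key is down. Next I'll do a fine fit.

```bash
cat > fit.py <<'E'
from h import *
b=cam('side');a=cam('scene')
def fitcab():
    out=[]
    for d,n in((b,'side'),(a,'scene')):
        X=cloud(d).reshape(-1,3)
        m=(X[:,2]>.040)&(X[:,2]<.068)&(X[:,0]>.38)&(X[:,0]<.70)&(X[:,1]>-.36)&(X[:,1]<-.01)
        q=X[m]; led=q[q[:,2]<.05]
        # front edge: per-y-bin 3% of x
        E=[]
        for y in np.arange(-.31,-.03,.01):
            s=led[(led[:,1]>y)&(led[:,1]<y+.01)]
            if len(s)>8:E.append((y+.005,np.percentile(s[:,0],2)))
        E=np.array(E);k=np.polyfit(E[:,0],E[:,1],1);yaw=-np.arctan(k[0])
        Rz=np.array([[np.cos(yaw),-np.sin(yaw)],[np.sin(yaw),np.cos(yaw)]])
        L=q[:,:2]@Rz
        lo,hi=np.percentile(L,[1,99],axis=0)
        fx=np.median((E[:,::-1]@Rz)[:,0])
        ctr=Rz@np.array([fx+.095,(lo[1]+hi[1])/2])
        print(n,'yaw',yaw,'origin',ctr,'w',hi-lo,'ledge z',np.median(led[:,2]))
        out.append((yaw,*ctr))
    return np.array(out)
o=fitcab();yaw,cx,cy=o.mean(0);np.save('cab.npy',[yaw,cx,cy])
Rz=np.array([[np.cos(yaw),-np.sin(yaw)],[np.sin(yaw),np.cos(yaw)]])
for d,n in((b,'side'),(a,'scene')):
    X=cloud(d).reshape(-1,3); Q=np.c_[(X[:,:2]-[cx,cy])@Rz,X[:,2]]
    fl=Q[(abs(Q[:,0]-.035)<.04)&(abs(Q[:,1])<.12)&(Q[:,2]<.03)&(Q[:,2]>0)];print(n,'floor z',len(fl) and np.median(fl[:,2]))
    rim=Q[(Q[:,0]<-.01)&(Q[:,0]>-.04)&(abs(Q[:,1])<.13)&(Q[:,2]>.055)&(Q[:,2]<.07)];print('rim x',np.percentile(rim[:,0],[3,50,97]) if len(rim) else 0)
    for i in range(5):
        y=.068-.034*i
        s=Q[(abs(Q[:,0]+.06)<.02)&(abs(Q[:,1]-y)<.016)&(Q[:,2]>.05)&(Q[:,2]<.075)]
        if len(s)>5: print(' key',i,len(s),np.round(np.r_[(np.percentile(s,4,axis=0)+np.percentile(s,96,axis=0))/2,np.median(s[:,2])],4))
    l=Q[(Q[:,2]>.08)&(Q[:,2]<.2)&(Q[:,0]>.05)&(Q[:,0]<.16)&(abs(Q[:,1])<.16)]
    if len(l)>50:
        l2=l[(l[:,2]>.1)]; print(' lid',len(l),'top z',np.percentile(l[:,2],99))
        for z in(.09,.12,.15,.175):
            s=l[abs(l[:,2]-z)<.006]; print('   z',z,np.percentile(s[:,0],[5,50,95]).round(4) if len(s) else 0, np.percentile(s[:,1],[2,98]).round(3) if len(s) else 0)
    s=Q[(Q[:,2]>.1)&(Q[:,2]<.32)&(Q[:,0]>-.1)&(Q[:,1]<-.16)&(Q[:,0]<.4)&(Q[:,1]>-.45)]
    if len(s): print(' stand',len(s),np.percentile(s,[2,50,98],axis=0).round(3).tolist())
E
cat > moulds.py <<'E'
from h import *
def moulds(box=(.38,.65,0,.33),zt=(.013,.026),top=.019,names=('side','scene')):
    for n in names:
        d=cam(n);X=cloud(d);c=d['color'].astype(int)
        m=((c.max(2)<75)&(X[...,2]<zt[1])&(X[...,2]>zt[0]-.01)&(X[...,0]>box[0])&(X[...,0]<box[1])&(X[...,1]>box[2])&(X[...,1]<box[3])).astype(np.uint8)
        k,l,s,ce=cv2.connectedComponentsWithStats(m)
        for i in range(1,k):
            if s[i,4]<60: continue
            p=X[(l==i)&(X[...,2]>zt[0])]
            r=cv2.minAreaRect((p[:,:2]*1000).astype(np.float32)); w,h=r[1]; ang=r[2] if w>h else r[2]-90
            pc=cv2.PCACompute((p[:,:2]).astype(np.float32),None)[1][0]; pa=np.degrees(np.arctan(pc[1]/pc[0]))
            print(n,np.round(r[0],1),np.round(sorted(r[1]),1),'ang',round((ang+90)%180-90,1),'pca',round(float(pa),1),'mean',p.mean(0).round(4),'z90',np.percentile(p[:,2],80).round(4))
if __name__=='__main__': moulds()
E
python3 fit.py; python3 moulds.py
```

```text
side yaw -0.08335970335667119 origin [ 0.53544922 -0.18350256] w [0.19066845 0.30295684] ledge z 0.04661420544622863
scene yaw -0.07781360747202319 origin [ 0.53811682 -0.17796617] w [0.20575941 0.30223   ] ledge z 0.045507774839805615
side floor z 0.015879297898573674
rim x [-0.02723006 -0.0237007  -0.01854564]
 key 0 76 [-0.0615  0.0651  0.0611  0.068 ]
 key 1 99 [-0.0618  0.0315  0.0617  0.0683]
 key 2 84 [-0.0623 -0.0025  0.0568  0.0578]
 key 3 108 [-0.0618 -0.0361  0.0625  0.068 ]
 key 4 116 [-0.062  -0.0706  0.0613  0.0681]
 lid 2951 top z 0.1927789300413194
   z 0.09 [0.0956 0.0986 0.1112] [-0.153 -0.126]
   z 0.12 [0.1    0.1019 0.1116] [-0.153  0.128]
   z 0.15 [0.0924 0.1002 0.1091] [-0.152  0.13 ]
   z 0.175 [0.1032 0.1121 0.1271] [-0.154  0.138]
 stand 1314 [[-0.008, -0.388, 0.13], [0.067, -0.303, 0.233], [0.105, -0.285, 0.306]]
scene floor z 0.014911597780825736
rim x [-0.02592003 -0.01970751 -0.01554737]
 key 0 35 [-0.0591  0.0707  0.062   0.0664]
 key 1 39 [-0.0592  0.0371  0.0631  0.0669]
 key 2 32 [-0.0607 -0.0004  0.0568  0.0565]
 key 3 18 [-0.0598 -0.0336  0.0606  0.0651]
 lid 907 top z 0.19328001050787724
   z 0.09 [0.1043 0.1144 0.1162] [-0.139  0.153]
   z 0.12 [0.1101 0.1194 0.1215] [-0.132  0.154]
   z 0.15 [0.0967 0.124  0.1258] [-0.138  0.154]
   z 0.175 [0.104  0.1271 0.13  ] [-0.143  0.152]
 stand 247 [[-0.007, -0.38, 0.11], [0.073, -0.287, 0.231], [0.104, -0.273, 0.304]]
side [571.1 225.7] [44.8 76.4] ang -10.9 pca -12.1 mean [0.5708 0.2228 0.0186] z90 0.0209
side [470.5 218.4] [43.3 80.3] ang 11.0 pca 12.5 mean [0.4701 0.2155 0.0186] z90 0.021
side [479.2 111.2] [44.  78.9] ang -14.6 pca -13.4 mean [0.479  0.108  0.0187] z90 0.0212
scene [480.1 113.7] [44.1 81.1] ang -16.1 pca -12.9 mean [0.4805 0.113  0.0183] z90 0.0207
scene [521.2 226.6] [ 51.3 185.1] ang 2.7 pca 3.8 mean [0.5243 0.226  0.0179] z90 0.0204
```

Careful with the scale: shifts go in shares of 60 cm and turns go in shares of pi rad. That gives: -0.04 m / 0.6 = -0.0667, -0.013 m / 0.6 = -0.0217, 0.08 rad / 3.1416 = 0.0255.

```bash
cat > w.py <<'E'
from h import *
import sys
yaw,cx,cy=np.load('cab.npy')
s=st();p=s['tcp_pos'];c,n=np.cos(yaw),np.sin(yaw);d=p[:2]-[cx,cy]
Rm=R.from_quat(s['ee_rot']).as_matrix()
print('t%.1f cab x%.4f y%.4f z%.4f  toolx-dir %.3f (cab %.3f) tilt %.3f %.3f F %s open %.4f ff %.1f q6 %.2f'%(s['clock'],c*d[0]+n*d[1],-n*d[0]+c*d[1],p[2],np.arctan2(Rm[1,0],Rm[0,0]),np.arctan2(Rm[1,0],Rm[0,0])-yaw,Rm[0,2],Rm[1,2],s['contact_force'].round(1),s['opening'],s['finger_force'],s['q'][5]))
E
python3 -m crank '[[[0, 0, 0], [0, 0, 0.0255]], [[0, -0.0667, 0], [0, 0, 0]], [[0, -0.0667, 0], [0, 0, 0]], [[0, -0.0667, 0], [0, 0, 0]], [[0, -0.0217, 0], [0, 0, 0]]]' 0 20; python3 -m crank '[[[-0.0667, 0, 0], [0, 0, 0]], [[-0.0667, 0, 0], [0, 0, 0]], [[-0.065, 0, 0], [0, 0, 0]], [[0, 0, 0.0667], [0, 0, 0]], [[0, 0, 0.0667], [0, 0, 0]]]'; python3 -m crank '[[[0, 0, 0.05], [0, 0, 0]], [[0, 0, 0], [0, 0, 0]], [[0, 0, 0], [0, 0, 0]]]'; python3 w.py; cat cab.npy | tail -c 24 | od -f8 -An 2>/dev/null | head -2
```

```text
clock: 0.92
tcp_pos: [0.4849, 0.0122, 0.2154]
ee_rot: [0.735, 0.679, -0.003, -0.004]
contact_force: [-0.7, 0.5, -0.4]
opening: 0.0616
finger_force: 0.0
clock: 1.33
tcp_pos: [0.486, -0.1119, 0.138]
ee_rot: [0.736, 0.677, 0.002, 0.005]
contact_force: [0.2, 0.6, -0.7]
opening: 0.0282
finger_force: 0.0
clock: 1.58
tcp_pos: [0.482, -0.1076, 0.1055]
ee_rot: [0.735, 0.678, -0.001, -0.002]
contact_force: [-0.3, -0.3, -0.3]
opening: 0.008
finger_force: 0.0
t1.6 cab x-0.0605 y0.0684 z0.1055  toolx-dir 1.491 (cab 1.571) tilt -0.003 0.002 F [-0.3 -0.3 -0.3] open 0.0080 ff 0.0 q6 -0.37
```

Scaled: 0.01 m / 0.6 = 0.0167, 0.004 m / 0.6 = 0.0067.

```bash
python3 -m crank '[[[0, 0, 0.0167], [0, 0, 0]], [[0, 0, 0.0167], [0, 0, 0]], [[0, 0, 0.0067], [0, 0, 0]], [[0, 0, 0.0033], [0, 0, 0]], [[0, 0, 0.0033], [0, 0, 0]]]' >/dev/null; python3 w.py; python3 -m crank '[[[0, 0, 0.0033], [0, 0, 0]], [[0, 0, 0.0033], [0, 0, 0]], [[0, 0, 0.0033], [0, 0, 0]], [[0, 0, 0.0017], [0, 0, 0]], [[0, 0, 0.0017], [0, 0, 0]]]'>/dev/null;python3 w.py; python3 -m crank '[[[0, 0, 0.0017], [0, 0, 0]], [[0, 0, 0.0017], [0, 0, 0]], [[0, 0, 0.0017], [0, 0, 0]], [[0, 0, 0], [0, 0, 0]]]'>/dev/null;python3 w.py
```

```text
t2.0 cab x-0.0590 y0.0682 z0.0791  toolx-dir 1.491 (cab 1.572) tilt 0.002 -0.001 F [-0.2 -0.4  0.5] open 0.0007 ff 0.0 q6 -0.37
t2.4 cab x-0.0596 y0.0682 z0.0703  toolx-dir 1.491 (cab 1.571) tilt -0.000 0.000 F [-0.3 -0.2 -0.2] open 0.0006 ff 0.0 q6 -0.37
t2.8 cab x-0.0597 y0.0682 z0.0672  toolx-dir 1.491 (cab 1.571) tilt -0.000 0.000 F [0.  0.3 0.5] open 0.0006 ff 0.0 q6 -0.37
```

```bash
python3 - <<'E'
from h import *
b=cam('side');w=cam('wrist')
A=cv2.resize(b['color'][170:320,200:360],(640,600));B=cv2.resize(w['color'],(512,384))
cv2.imwrite('pics/p1.png',A[:,:,::-1]);
E
```

```text
(no output)
```

View pics/p1.png

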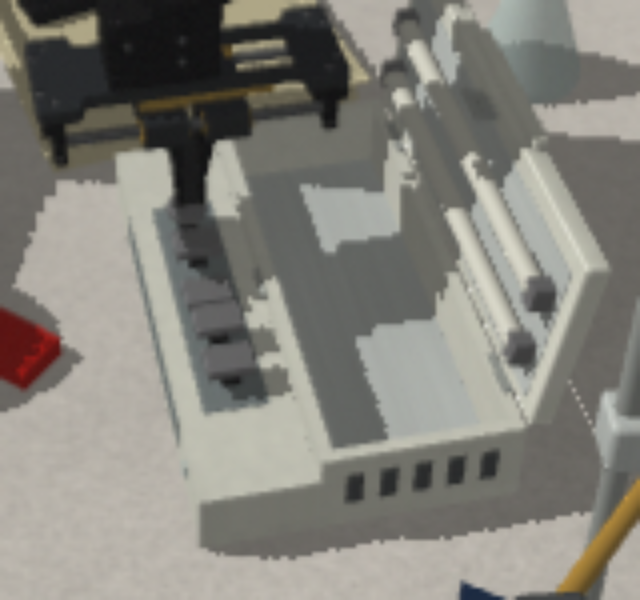

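The fingertips are over the round key at about (190,200), with the key itself hidden, so I can't tell yet whether it's down. I'll go on in small steps and watch the force.

Scaled: 0.001 m / 0.6 = 0.0017.

```bash
for i in 1 2 3; do python3 -m crank '[[[0, 0, 0.0017], [0, 0, 0]], [[0, 0, 0], [0, 0, 0]]]'>/dev/null;python3 w.py; done; python3 fit.py | grep key
```

```text
t3.0 cab x-0.0596 y0.0682 z0.0663  toolx-dir 1.491 (cab 1.571) tilt -0.000 0.000 F [-0.1  0.7  0.3] open 0.0005 ff 0.0 q6 -0.37
t3.2 cab x-0.0596 y0.0682 z0.0652  toolx-dir 1.491 (cab 1.571) tilt -0.000 0.000 F [0.6 0.  0.1] open 0.0002 ff 0.0 q6 -0.37
t3.4 cab x-0.0597 y0.0682 z0.0642  toolx-dir 1.491 (cab 1.571) tilt -0.000 0.000 F [ 0.4 -0.1  0.2] open 0.0003 ff 0.0 q6 -0.37
 key 0 53 [-0.0622  0.064   0.0623  0.0678]
 key 1 101 [-0.0628  0.0335  0.0608  0.0677]
 key 2 86 [-0.0635 -0.0008  0.0573  0.0577]
 key 3 109 [-0.0635 -0.0344  0.0613  0.0676]
 key 4 118 [-0.0642 -0.0687  0.0619  0.0678]
 key 0 25 [-0.0586  0.072   0.0623  0.0658]
 key 1 31 [-0.0562  0.0361  0.0602  0.0664]
 key 2 13 [-0.0623  0.0029  0.0562  0.0566]
```

Scaled: 0.001 m / 0.6 = 0.0017.

```bash
sed -i "s/;np.save('cab.npy',\[yaw,cx,cy\])/;yaw,cx,cy=np.load('cab.npy')/" fit.py; python3 -c "
import numpy as np;np.save('cab.npy',[-0.0805867,0.536783,-0.180734])"; for i in 1 2 3 4; do python3 -m crank '[[[0, 0, 0.0017], [0, 0, 0]], [[0, 0, 0.0017], [0, 0, 0]], [[0, 0, 0], [0, 0, 0]]]'>/dev/null;python3 w.py; done; python3 -c "
from h import *
a=cam('scene');w=cam('wrist');cv2.imwrite('pics/p2.png',np.hstack([cv2.resize(a['color'][120:220,180:300],(480,400)),cv2.resize(w['color'],(320,400))])[:,:,::-1])"
```

```text
t3.7 cab x-0.0597 y0.0682 z0.0622  toolx-dir 1.491 (cab 1.571) tilt -0.000 0.000 F [-0.4 -0.8  0.3] open 0.0005 ff 0.0 q6 -0.37
t4.0 cab x-0.0595 y0.0682 z0.0603  toolx-dir 1.491 (cab 1.571) tilt 0.000 0.000 F [-0.3  0.   2.1] open 0.0005 ff 0.8 q6 -0.37
t4.2 cab x-0.0595 y0.0682 z0.0590  toolx-dir 1.491 (cab 1.571) tilt 0.000 -0.000 F [-1.  -0.4  8.6] open 0.0006 ff 4.2 q6 -0.37
t4.5 cab x-0.0595 y0.0682 z0.0565  toolx-dir 1.491 (cab 1.571) tilt 0.000 -0.000 F [-0.4  0.5  3. ] open 0.0006 ff 1.3 q6 -0.37
```

View pics/p2.png

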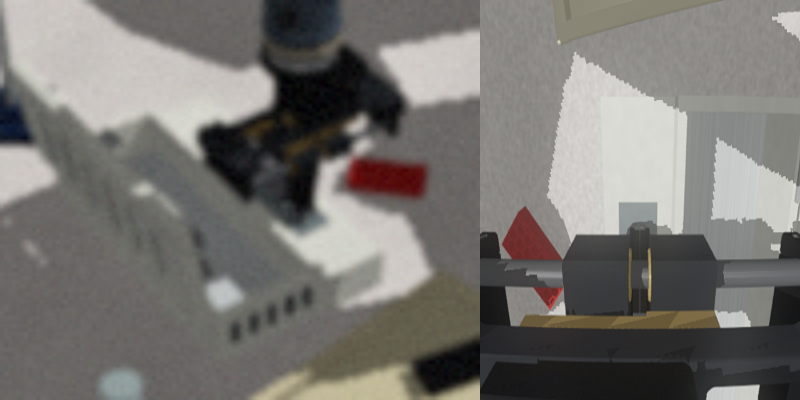

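The scene view shows the fingers on the key row's left end at about (300,205). The force peaked at 8.6 N and then dropped, which is the latch bar. I'll go on to the hard stop.

Scaled: 0.0005 m / 0.6 = 0.0008.

```bash
for i in 1 2 3 4; do python3 -m crank '[[[0, 0, 0.0008], [0, 0, 0]], [[0, 0, 0.0008], [0, 0, 0]], [[0, 0, 0], [0, 0, 0]]]'>/dev/null;python3 w.py; done
```

```text
t4.8 cab x-0.0595 y0.0682 z0.0551  toolx-dir 1.491 (cab 1.571) tilt -0.000 0.000 F [ 0.8 -0.   1. ] open 0.0004 ff 0.6 q6 -0.37
t5.0 cab x-0.0595 y0.0682 z0.0542  toolx-dir 1.491 (cab 1.571) tilt 0.000 -0.000 F [1.5 0.7 1.5] open 0.0005 ff 0.6 q6 -0.37
t5.3 cab x-0.0597 y0.0682 z0.0532  toolx-dir 1.491 (cab 1.571) tilt -0.000 0.000 F [-0.6 -0.1  0.1] open 0.0006 ff 0.0 q6 -0.37
t5.5 cab x-0.0597 y0.0683 z0.0522  toolx-dir 1.491 (cab 1.571) tilt -0.000 0.000 F [ 0.3 -0.   0.2] open -0.0001 ff 0.0 q6 -0.37
```

Scaled: -0.04 m / 0.6 = -0.0667, -0.03 m / 0.6 = -0.05.

```bash
python3 -c "
from h import *
b=cam('side');cv2.imwrite('pics/p3.png',cv2.resize(b['color'][180:290,220:310],(640,600),interpolation=cv2.INTER_CUBIC)[:,:,::-1])"; python3 fit.py|grep key; python3 -m crank '[[[0, 0, -0.0333], [0, 0, 0]], [[0, 0, -0.05], [0, 0, 0]], [[0, 0, -0.0667], [0, 0, 0]], [[0, 0, -0.05], [0, 0, 0]], [[0, 0, 0], [0, 0, 0]]]'>/dev/null;python3 w.py;  python3 fit.py|grep key
```

```text
key 0 59 [-0.0623  0.0642  0.0647  0.0604]
 key 1 96 [-0.0617  0.0312  0.0632  0.0681]
 key 2 102 [-0.0623 -0.0024  0.0611  0.068 ]
 key 3 108 [-0.0621 -0.0364  0.0632  0.0677]
 key 4 116 [-0.0618 -0.0705  0.0624  0.0679]
 key 0 39 [-0.0606  0.0706  0.0615  0.0609]
 key 1 22 [-0.0549  0.0352  0.0615  0.0664]
 key 2 12 [-0.0615  0.0053  0.0664  0.0657]
t6.1 cab x-0.0557 y0.0669 z0.1779  toolx-dir 1.491 (cab 1.572) tilt 0.011 -0.005 F [ 1.1 -0.1 -1.4] open 0.0009 ff 0.0 q6 -0.37
 key 0 61 [-0.0619  0.0664  0.0578  0.0577]
 key 1 95 [-0.0618  0.0319  0.0621  0.0678]
 key 2 101 [-0.0624 -0.0022  0.062   0.068 ]
 key 3 111 [-0.0622 -0.0364  0.0608  0.0676]
 key 4 117 [-0.0619 -0.0701  0.0608  0.0677]
 key 0 31 [-0.0592  0.0696  0.0564  0.0567]
 key 1 41 [-0.0601  0.0355  0.0613  0.066 ]
 key 2 40 [-0.0601  0.0004  0.0619  0.0664]
 key 3 39 [-0.0588 -0.0343  0.0612  0.0661]
 key 4 38 [-0.0603 -0.0668  0.0609  0.0656]
```

View pics/p3.png

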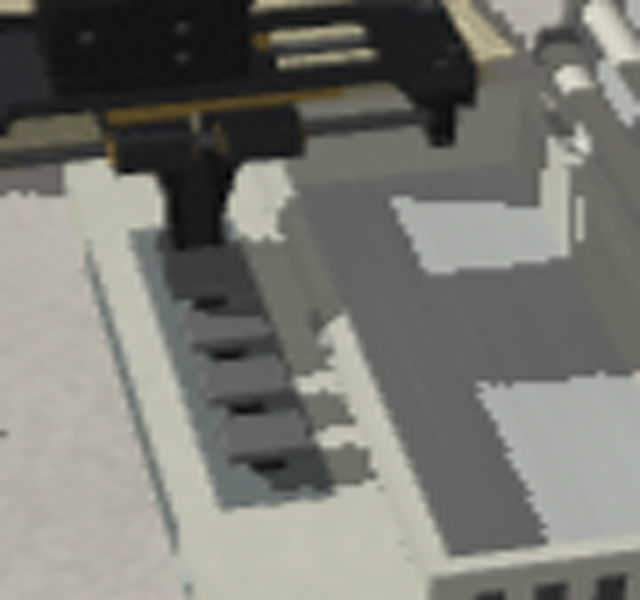

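The standby key is now down (top z 0.057) and the other four are up (0.067). In the picture the finger stops on the round cap at about (200,240). Contact came lower than the given overhang implies, so I'll measure the fingertip height in the cameras.

```bash
cat > tip.py <<'E'
from h import *
s=st();p=s['tcp_pos'];print(p,s['opening'])
for n in('side','scene'):
    d=cam(n);X=cloud(d);c=d['color'].astype(int)
    m=(np.hypot(X[...,0]-p[0],X[...,1]-p[1])<.06)&(X[...,2]>p[2]-.04)&(X[...,2]<p[2]+.06)
    Q=X[m];z=Q[:,2]
    for a in np.arange(-.03,.045,.005):
        k=(z>p[2]+a)&(z<p[2]+a+.005)
        print(n,round(a,3),k.sum(), (np.percentile(Q[k][:,:2],[5,95],axis=0)-p[:2]).round(3).tolist() if k.sum() else '')
E
python3 tip.py
```

```text
[ 0.48354848 -0.1082224   0.17357426] 0.00018619079484007676
side -0.03 0 
side -0.025 0 
side -0.02 0 
side -0.015 0 
side -0.01 0 
side -0.005 0 
side 0.0 0 
side 0.005 7 [[-0.008, -0.01], [0.006, -0.005]]
side 0.01 13 [[-0.01, -0.012], [0.006, -0.001]]
side 0.015 13 [[-0.01, -0.011], [0.005, 0.007]]
side 0.02 15 [[-0.009, -0.013], [0.007, -0.004]]
side 0.025 16 [[-0.01, -0.012], [0.005, -0.004]]
side 0.03 14 [[-0.009, -0.012], [0.008, -0.007]]
side 0.035 17 [[-0.01, -0.012], [0.007, -0.007]]
side 0.04 13 [[-0.012, -0.012], [0.01, -0.009]]
scene -0.03 0 
scene -0.025 0 
scene -0.02 0 
scene -0.015 0 
scene -0.01 0 
scene -0.005 0 
scene 0.0 0 
scene 0.005 6 [[-0.005, -0.003], [0.009, 0.012]]
scene 0.01 7 [[-0.006, -0.003], [0.01, 0.013]]
scene 0.015 8 [[-0.006, -0.003], [0.011, 0.015]]
scene 0.02 10 [[-0.005, -0.005], [0.01, 0.012]]
scene 0.025 7 [[-0.004, -0.012], [0.007, 0.011]]
scene 0.03 6 [[-0.005, -0.001], [0.01, 0.013]]
scene 0.035 9 [[-0.007, -0.003], [0.012, 0.014]]
scene 0.04 9 [[-0.011, -0.005], [0.013, 0.013]]
```

```bash
python3 -m crank '[[[0.0608, -0.006, 0], [0, 0, 0]], [[0.0608, -0.006, 0], [0, 0, 0]], [[0.0608, -0.006, 0], [0, 0, 0]], [[0.0608, -0.006, 0], [0, 0, 0]], [[0.0608, -0.006, 0], [0, 0, 0]]]' .06 >/dev/null; python3 -m crank '[[[0.0608, -0.006, 0], [0, 0, 0]], [[0, 0, 0], [0, 0, -0.0376]], [[0, 0, 0], [0, 0, -0.0376]], [[0, 0, 0], [0, 0, -0.0376]], [[0, 0, 0], [0, 0, -0.0376]]]' >/dev/null;python3 -m crank '[[[0, 0, 0], [0, 0, -0.0376]], [[0, 0, 0], [0, 0, -0.0376]], [[0, 0, 0], [0, 0, -0.0376]], [[0, 0, 0], [0, 0, -0.0376]], [[0, 0, 0], [0, 0, -0.0376]]]' >/dev/null;python3 -m crank '[[[0, 0, 0], [0, 0, -0.0376]], [[0, 0, 0], [0, 0, -0.0376]], [[0, 0, 0], [0, 0, -0.0372]], [[0, 0, 0], [0, 0, 0]], [[0, 0, 0], [0, 0, 0]]]' >/dev/null
python3 w.py; sed -i 's/<.06)/<.09)/' tip.py; python3 tip.py|head -10; python3 tip.py | grep scene | head -9; python3 -c "
from h import *
w=cam('wrist');save(w,'w1.png');s=st();print(s['tcp_pos'],R.from_quat(s['ee_rot']).as_matrix()[:2,0])
print(-w['R'].T@w['t'],w['R'][2])"
```

```text
t8.0 cab x-0.0824 y0.2871 z0.1708  toolx-dir 2.903 (cab 2.983) tilt -0.004 0.000 F [-0.6 -0.4 -0.2] open 0.0597 ff 0.0 q6 -1.33
[0.47781093 0.11205618 0.17083191] 0.05970340264207521
side -0.03 0 
side -0.025 0 
side -0.02 0 
side -0.015 0 
side -0.01 0 
side -0.005 0 
side 0.0 0 
side 0.005 8 [[-0.018, -0.039], [-0.001, -0.033]]
side 0.01 9 [[-0.017, -0.039], [0.0, -0.033]]
scene -0.03 0 
scene -0.025 0 
scene -0.02 0 
scene -0.015 0 
scene -0.01 0 
scene -0.005 0 
scene 0.0 0 
scene 0.005 10 [[-0.012, -0.037], [0.016, 0.04]]
scene 0.01 11 [[-0.008, -0.032], [0.016, 0.04]]
[0.47868147 0.11208768 0.1720603 ] [-0.97207215  0.23468137]
[0.40791337 0.12958589 0.3413714 ] [ 0.2609728  -0.06391965 -0.96322763]
```

View pics/w1.png

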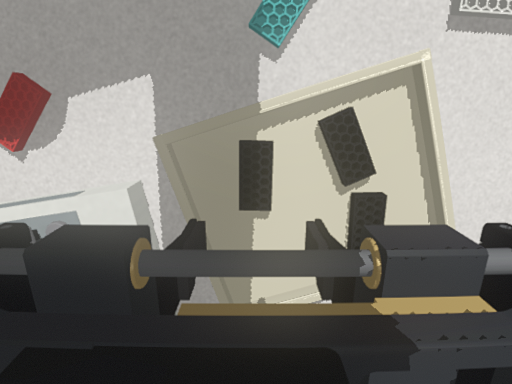

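The wrist view shows mould A upright at (256,175), centred between the fingers at (193,240) and (318,240). B and C are at (366,210) and (346,146). I'll get exact mould positions from the wrist cloud.

```bash
cat > wm.py <<'E'
from h import *
def run(zmax=.03,box=(.36,.66,.0,.34)):
    w=cam('wrist');s=st();Rm=R.from_quat(s['ee_rot']).as_matrix();p=s['tcp_pos'];X=cloud(w);c=w['color'].astype(int)
    fl=X[(c[...,0]>170)&(c[...,2]<c[...,0]-20)&(X[...,2]<.012)];print('trayfloor z',len(fl) and np.median(fl[:,2]))
    for zt in (.019,):
        m=((c.max(2)<90)&(X[...,2]<zmax)&(X[...,2]>-.01)&(X[...,0]>box[0])&(X[...,0]<box[1])&(X[...,1]>box[2])&(X[...,1]<box[3])).astype(np.uint8)
        m=cv2.morphologyEx(m,cv2.MORPH_CLOSE,np.ones((3,3)))
        k,l,sta,ce=cv2.connectedComponentsWithStats(m)
        for i in range(1,k):
            if sta[i,4]<300: continue
            ct=max(cv2.findContours((l==i).astype(np.uint8),0,2)[0],key=cv2.contourArea)
            z=np.percentile(X[l==i][:,2],75)
            W=plane(w,ct.reshape(-1,2),z);r=cv2.minAreaRect((W[:,:2]*1000).astype(np.float32));a=r[2] if r[1][0]>r[1][1] else r[2]-90
            C=np.r_[np.array(r[0])/1000,z]; t=Rm.T@(C-p)
            print('px',ce[i].round(),'world',C.round(4),'size',np.round(sorted(r[1]),1),'ang %.3f'%np.radians((a+90)%180-90),'tool xy',t[:2].round(4),'toolx ang %.3f'%np.arctan2(Rm[1,0],Rm[0,0]))
if __name__=='__main__': run()
E
python3 wm.py
```

```text
trayfloor z 0.0050466231353137325
px [347. 146.] world [0.4712 0.2187 0.0198] size [39.4 80.2] ang 0.195 tool xy [0.0323 0.1018] toolx ang 2.905
px [255. 174.] world [0.4787 0.1122 0.02  ] size [36.4 80. ] ang -0.251 tool xy [0.0001 0.0001] toolx ang 2.905
px [364. 214.] world [0.5625 0.2274 0.0198] size [41.7 71. ] ang -0.219 tool xy [-0.0544  0.1318] toolx ang 2.905
```

Scaled: 0.035 m / 0.6 = 0.0583, 0.033 m / 0.6 = 0.055.

```bash
python3 -m crank '[[[0, 0, 0.0583], [0, 0, 0]], [[0, 0, 0.0583], [0, 0, 0]], [[0, 0, 0.0583], [0, 0, 0]], [[0, 0, 0.055], [0, 0, 0]], [[0, 0, 0], [0, 0, 0]]]' .06 >/dev/null; python3 w.py; for i in 1 2 3; do python3 -m crank '[[[0, 0, 0.0067], [0, 0, 0]], [[0, 0, 0.0033], [0, 0, 0]], [[0, 0, 0], [0, 0, 0]]]' >/dev/null;python3 w.py; done;python3 tip.py
```

```text
t8.7 cab x-0.0855 y0.2866 z0.0288  toolx-dir 2.905 (cab 2.985) tilt -0.012 -0.000 F [-0.6 -0.  -0.3] open 0.0600 ff 0.0 q6 -1.33
t8.9 cab x-0.0799 y0.2874 z0.0300  toolx-dir 2.906 (cab 2.986) tilt 0.004 0.000 F [-0.7  0.   0.1] open 0.0601 ff 0.0 q6 -1.33
t9.2 cab x-0.0807 y0.2873 z0.0233  toolx-dir 2.906 (cab 2.986) tilt 0.002 -0.000 F [ 0.7  0.3 -0. ] open 0.0600 ff 0.0 q6 -1.33
t9.4 cab x-0.0815 y0.2872 z0.0161  toolx-dir 2.906 (cab 2.986) tilt -0.000 0.000 F [ 0.4 -0.2 -0.8] open 0.0598 ff 0.0 q6 -1.33
[0.47866672 0.1120558  0.01609781] 0.059816265892900095
side -0.03 0 
side -0.025 0 
side -0.02 34 [[-0.086, -0.064], [0.005, 0.029]]
side -0.015 518 [[-0.081, -0.055], [0.079, 0.056]]
side -0.01 328 [[-0.056, -0.085], [0.079, 0.055]]
side -0.005 70 [[-0.036, -0.087], [0.039, 0.019]]
side 0.0 88 [[-0.037, -0.03], [0.035, 0.015]]
side 0.005 102 [[-0.077, -0.086], [0.032, 0.039]]
side 0.01 62 [[-0.075, -0.086], [0.005, 0.039]]
side 0.015 9 [[-0.017, -0.041], [-0.0, -0.033]]
side 0.02 10 [[-0.017, -0.041], [0.001, -0.034]]
side 0.025 9 [[-0.018, -0.042], [0.0, -0.036]]
side 0.03 9 [[-0.018, -0.043], [0.002, -0.036]]
side 0.035 8 [[-0.018, -0.044], [-0.003, -0.038]]
side 0.04 5 [[-0.018, -0.043], [-0.003, -0.038]]
scene -0.03 0 
scene -0.025 0 
scene -0.02 77 [[-0.047, -0.073], [0.078, 0.081]]
scene -0.015 556 [[-0.05, -0.074], [0.077, 0.074]]
scene -0.01 254 [[-0.051, -0.077], [0.078, 0.073]]
scene -0.005 51 [[-0.038, -0.083], [0.042, 0.052]]
scene 0.0 76 [[-0.066, -0.083], [0.042, 0.026]]
scene 0.005 45 [[-0.071, -0.086], [0.039, 0.033]]
scene 0.01 27 [[-0.05, -0.086], [0.029, 0.039]]
scene 0.015 5 [[-0.004, -0.03], [0.019, 0.04]]
scene 0.02 10 [[-0.007, -0.036], [0.019, 0.036]]
scene 0.025 7 [[-0.006, -0.037], [0.012, 0.01]]
scene 0.03 7 [[-0.003, -0.04], [0.016, 0.018]]
scene 0.035 5 [[-0.015, -0.041], [0.017, 0.024]]
scene 0.04 3 [[-0.0, -0.042], [0.02, 0.03]]
```

Scaled: 0.002 m / 0.6 = 0.0033.

```bash
for i in 1 2 3; do python3 -m crank '[[[0, 0, 0.0033], [0, 0, 0]], [[0, 0, 0.0033], [0, 0, 0]], [[0, 0, 0], [0, 0, 0]]]' >/dev/null;python3 w.py; done;
```

```text
t9.8 cab x-0.0815 y0.2872 z0.0120  toolx-dir 2.906 (cab 2.986) tilt -0.001 0.000 F [-0.2 -0.3 -0.3] open 0.0603 ff 0.0 q6 -1.33
t10.1 cab x-0.0815 y0.2872 z0.0080  toolx-dir 2.906 (cab 2.986) tilt -0.001 -0.000 F [-0.1  0.1  0.5] open 0.0600 ff 0.0 q6 -1.33
t10.3 cab x-0.0815 y0.2872 z0.0040  toolx-dir 2.906 (cab 2.986) tilt -0.001 0.000 F [ 0.1 -0.9  0.9] open 0.0601 ff 0.0 q6 -1.33
```

Careful with the scale: shifts go in shares of 60 cm and turns go in shares of pi rad. That gives: 0.0015 m / 0.6 = 0.0025.

```bash
python3 -m crank '[[[0, 0, 0.0025], [0, 0, 0]], [[0, 0, 0], [0, 0, 0]]]'>/dev/null; python3 w.py; python3 -m crank '[[[0, 0, 0], [0, 0, 0]], [[0, 0, 0], [0, 0, 0]], [[0, 0, 0], [0, 0, 0]], [[0, 0, 0], [0, 0, 0]], [[0, 0, 0], [0, 0, 0]]]' .02 25;python3 -m crank '[[[0, 0, -0.0333], [0, 0, 0]], [[0, 0, -0.05], [0, 0, 0]], [[0, 0, 0], [0, 0, 0]], [[0, 0, 0], [0, 0, 0]]]'; python3 w.py
```

```text
t10.5 cab x-0.0814 y0.2872 z0.0027  toolx-dir 2.906 (cab 2.986) tilt -0.000 -0.000 F [ 0.9  0.7 -0.3] open 0.0602 ff 0.0 q6 -1.33
clock: 10.88
tcp_pos: [0.4789, 0.1121, 0.0029]
ee_rot: [0.118, 0.993, 0.0, 0.0]
contact_force: [-0.1, 0.6, -0.2]
opening: 0.0379
finger_force: 24.9
clock: 11.22
tcp_pos: [0.48, 0.1121, 0.054]
ee_rot: [0.118, 0.993, 0.0, 0.002]
contact_force: [-0.0, -0.4, -1.0]
opening: 0.0374
finger_force: 24.9
t11.2 cab x-0.0802 y0.2873 z0.0540  toolx-dir 2.906 (cab 2.986) tilt 0.004 0.000 F [-0.  -0.4 -1. ] open 0.0374 ff 24.9 q6 -1.33
```

Scaled: -0.04 m / 0.6 = -0.0667, -0.016 m / 0.6 = -0.0267, -0.079 rad / 3.1416 = -0.0251.

```bash
python3 -m crank '[[[0, 0, -0.0667], [0, 0, 0]], [[0, 0, -0.0667], [0, 0, -0.0127]], [[0, 0, -0.0267], [0, 0, -0.0251]], [[0, 0, 0], [0, 0, -0.0121]], [[0, 0, 0], [0, 0, 0]]]'>/dev/null; python3 w.py; python3 -m crank '[[[-0.0208, -0.0588, 0], [0, 0, 0]], [[-0.0208, -0.0588, 0], [0, 0, 0]], [[-0.0208, -0.0588, 0], [0, 0, 0]], [[-0.0208, -0.0588, 0], [0, 0, 0]], [[-0.0208, -0.0588, 0], [0, 0, 0]]]'>/dev/null;  python3 -m crank '[[[-0.0208, -0.0588, 0], [0, 0, 0]], [[-0.0208, -0.0588, 0], [0, 0, 0]], [[-0.0208, -0.0588, 0], [0, 0, 0]], [[-0.0208, -0.0588, 0], [0, 0, 0]], [[0, -0.0588, 0], [0, 0, 0]]]'>/dev/null; python3 -m crank '[[[0, 0, 0], [0, 0, 0]], [[0, 0, 0], [0, 0, 0]]]'>/dev/null; python3 w.py
```

```text
t11.6 cab x-0.0811 y0.2872 z0.1491  toolx-dir 3.063 (cab 3.144) tilt 0.001 -0.000 F [-0.4  0.3 -0.7] open 0.0380 ff 24.9 q6 -1.49
t12.6 cab x0.0306 y-0.0672 z0.1464  toolx-dir 3.058 (cab 3.139) tilt -0.003 0.002 F [-0.4  1.1 -1.7] open 0.0379 ff 24.9 q6 -2.09
```

Scaled: 0.035 m / 0.6 = 0.0583, 0.025 m / 0.6 = 0.0417.

```bash
python3 -m crank '[[[0, 0, 0.0583], [0, 0, 0]], [[0, 0, 0.0583], [0, 0, 0]], [[0, 0, 0.0417], [0, 0, 0]], [[0, 0, 0.0167], [0, 0, 0]], [[0, 0, 0], [0, 0, 0]]]'>/dev/null; python3 w.py; for i in 1 2; do python3 -m crank '[[[0, 0, 0.0083], [0, 0, 0]], [[0, 0, 0.0067], [0, 0, 0]], [[0, 0, 0], [0, 0, 0]]]'>/dev/null; python3 w.py; done;  python3 -m crank '[[[0, 0, 0.0033], [0, 0, 0]], [[0, 0, 0.0033], [0, 0, 0]], [[0, 0, 0], [0, 0, 0]]]'>/dev/null; python3 w.py
```

```text
t13.1 cab x0.0288 y-0.0627 z0.0402  toolx-dir 3.064 (cab 3.144) tilt -0.007 0.005 F [-0.2  0.4 -0.7] open 0.0378 ff 24.9 q6 -2.09
t13.3 cab x0.0325 y-0.0656 z0.0356  toolx-dir 3.063 (cab 3.144) tilt 0.001 -0.001 F [0.2 0.5 0. ] open 0.0378 ff 24.9 q6 -2.09
t13.6 cab x0.0316 y-0.0655 z0.0257  toolx-dir 3.063 (cab 3.143) tilt -0.000 0.000 F [-0.1  0.3 -0.4] open 0.0380 ff 24.9 q6 -2.09
t13.8 cab x0.0316 y-0.0656 z0.0215  toolx-dir 3.063 (cab 3.143) tilt -0.000 0.000 F [ 0.3  0.3 -0.5] open 0.0376 ff 24.9 q6 -2.09
```

Scaled: 0.002 m / 0.6 = 0.0033.

```bash
python3 -m crank '[[[0, 0, 0.0033], [0, 0, 0]], [[0, 0, 0.0033], [0, 0, 0]], [[0, 0, 0], [0, 0, 0]]]'>/dev/null; python3 w.py;for i in 1 2 3; do python3 -m crank '[[[0, 0, 0.0017], [0, 0, 0]], [[0, 0, 0], [0, 0, 0]]]'>/dev/null; python3 w.py; done
```

```text
t14.1 cab x0.0315 y-0.0655 z0.0174  toolx-dir 3.063 (cab 3.143) tilt -0.001 0.000 F [-0.1  1.1 -1.3] open 0.0381 ff 24.9 q6 -2.09
t14.2 cab x0.0318 y-0.0656 z0.0167  toolx-dir 3.063 (cab 3.143) tilt -0.000 0.000 F [ 0.1 -0.  -1.1] open 0.0374 ff 24.9 q6 -2.09
t14.4 cab x0.0318 y-0.0656 z0.0157  toolx-dir 3.063 (cab 3.143) tilt -0.000 0.000 F [ 0.4 -0.6 -0.3] open 0.0376 ff 24.9 q6 -2.09
t14.6 cab x0.0318 y-0.0656 z0.0147  toolx-dir 3.063 (cab 3.143) tilt -0.000 0.000 F [ 0.2 -0.3 -0. ] open 0.0378 ff 24.9 q6 -2.09
```

Scaled: 0.001 m / 0.6 = 0.0017.

```bash
python3 -m crank '[[[0, 0, 0.0017], [0, 0, 0]], [[0, 0, 0], [0, 0, 0]]]'>/dev/null; python3 w.py; python3 -m crank '[[[0, 0, 0], [0, 0, 0]], [[0, 0, 0], [0, 0, 0]], [[0, 0, 0], [0, 0, 0]]]' .058 >/dev/null; python3 w.py; python3 -m crank '[[[0, 0, -0.0167], [0, 0, 0]], [[0, 0, -0.05], [0, 0, 0]], [[0, 0, -0.0667], [0, 0, 0]], [[0, 0, -0.0667], [0, 0, 0]], [[0, 0, -0.0333], [0, 0, 0]]]'>/dev/null; python3 -m crank '[[[0, 0, 0], [0, 0, 0]]]'>/dev/null; python3 w.py; cat > ch.py <<'E'
from h import *
yaw,cx,cy=np.load('cab.npy');c,n=np.cos(yaw),np.sin(yaw);M=np.array([[c,-n],[n,c]])
def run(names=('side','scene','wrist')):
  for nm in names:
    d=cam(nm);X=cloud(d);Q=np.dstack([(X[...,:2]-[cx,cy])@M,X[...,2:]]);k=d['color'].max(2)
    m=((k<(90 if nm=='wrist' else 70))&(Q[...,0]>-.015)&(Q[...,0]<.085)&(abs(Q[...,1])<.143)&(Q[...,2]<.042)&(Q[...,2]>.012)).astype(np.uint8)
    q,l,s,ce=cv2.connectedComponentsWithStats(m)
    for i in range(1,q):
        if s[i,4]<40: continue
        p=Q[(l==i)&(Q[...,2]>.024)]
        if len(p)<20: continue
        r=cv2.minAreaRect((p[:,:2]*1000).astype(np.float32));print(nm,ce[i].round(),'cab',np.round(r[0],1),np.round(r[1],1),round(r[2],1),'z',np.percentile(p[:,2],[20,50,90]).round(4))
run()
E
python3 ch.py; python3 moulds.py
```

```text
t14.7 cab x0.0318 y-0.0656 z0.0137  toolx-dir 3.063 (cab 3.143) tilt -0.000 0.000 F [ 0.4  0.3 -1.4] open 0.0373 ff 24.9 q6 -2.09
t15.0 cab x0.0319 y-0.0657 z0.0140  toolx-dir 3.063 (cab 3.143) tilt 0.000 -0.000 F [-0.5 -0.6 -0.1] open 0.0504 ff 0.0 q6 -2.09
t15.5 cab x0.0355 y-0.0675 z0.1608  toolx-dir 3.063 (cab 3.144) tilt 0.011 -0.007 F [ 0.9 -1.1 -0. ] open 0.0577 ff 0.0 q6 -2.09
side [294. 265.] cab [ 31.4 -67. ] [41.2 79.4] 88.8 z [0.0269 0.029  0.0314]
scene [223. 167.] cab [  7.4 -64.3] [43.6 27.6] 89.3 z [0.0269 0.0291 0.0332]
wrist [255. 178.] cab [ 32.2 -65.4] [37.  79.2] 89.3 z [0.0284 0.0299 0.0309]
side [571.8 225.5] [41.5 76. ] ang -14.2 pca -15.8 mean [0.5702 0.2225 0.0184] z90 0.0205
side [469.7 216.5] [41.7 79.6] ang 13.6 pca 13.5 mean [0.4698 0.2149 0.0185] z90 0.0205
scene [522.1 227.4] [ 53.8 183.6] ang 3.2 pca 4.2 mean [0.5241 0.2258 0.018 ] z90 0.0205
```

Scaled: 0.0382 m / 0.6 = 0.0637, 0.0108 m / 0.6 = 0.018.

```bash
python3 -m crank '[[[0.018, 0.0637, 0], [0, 0, 0]], [[0.018, 0.0637, 0], [0, 0, 0]], [[0.018, 0.0637, 0], [0, 0, 0]], [[0.018, 0.0637, 0], [0, 0, 0]], [[0.018, 0.0637, 0], [0, 0, 0]]]'>/dev/null; python3 -m crank '[[[0.018, 0.0637, 0], [0, 0, 0]], [[0.018, 0.0637, 0], [0, 0, 0]], [[0.018, 0.0637, 0], [0, 0, 0]], [[0.018, 0.0637, 0], [0, 0, 0]], [[0.018, 0.0637, 0], [0, 0, 0]]]'>/dev/null;python3 -m crank '[[[0.018, 0.0637, 0], [0, 0, 0]], [[0.018, 0.0637, 0], [0, 0, 0]], [[0, 0, 0], [0, 0, -0.0291]], [[0, 0, 0], [0, 0, -0.0291]], [[0, 0, 0], [0, 0, -0.0291]]]'>/dev/null;python3 -m crank '[[[0, 0, 0], [0, 0, 0]], [[0, 0, 0], [0, 0, 0]], [[0, 0, 0], [0, 0, 0]]]'>/dev/null; python3 w.py; python3 wm.py
```

```text
t17.2 cab x-0.0990 y0.3922 z0.1530  toolx-dir -2.949 (cab -2.868) tilt -0.002 -0.000 F [-0.3 -0.2  0.2] open 0.0578 ff 0.0 q6 -1.54
trayfloor z 0.005127310095699472
px [257. 180.] world [0.4708 0.2197 0.0199] size [36.4 79.1] ang 0.194 tool xy [-0.0015  0.0014] toolx ang -2.949
px [255. 240.] world [0.5424 0.2332 0.0197] size [30.8 38.3] ang 1.357 tool xy [-0.0743  0.0008] toolx ang -2.949
px [239. 284.] world [0.595  0.2216 0.0199] size [29.5 37.9] ang 1.354 tool xy [-0.1238 -0.0206] toolx ang -2.949
```

Scaled: 0.035 m / 0.6 = 0.0583, 0.02 m / 0.6 = 0.0333.

```bash
python3 -m crank '[[[-0.0017, 0.0022, 0.0583], [0, 0, 0]], [[0, 0, 0.0583], [0, 0, 0]], [[0, 0, 0.0583], [0, 0, 0]], [[0, 0, 0.0333], [0, 0, 0]], [[0, 0, 0], [0, 0, 0]]]' .058 >/dev/null; python3 w.py; python3 -m crank '[[[0, 0, 0.01], [0, 0, 0]], [[0, 0, 0.01], [0, 0, 0]], [[0, 0, 0], [0, 0, 0]], [[0, 0, 0], [0, 0, 0]]]'>/dev/null; python3 w.py
```

```text
t17.7 cab x-0.1009 y0.3927 z0.0249  toolx-dir -2.949 (cab -2.868) tilt -0.009 -0.002 F [-0.5  0.   1. ] open 0.0580 ff 0.0 q6 -1.54
t18.0 cab x-0.0972 y0.3943 z0.0178  toolx-dir -2.947 (cab -2.866) tilt 0.002 0.000 F [-0.3 -0.7  0.2] open 0.0578 ff 0.0 q6 -1.54
```

Scaled: 0.006 m / 0.6 = 0.01, 0.005 m / 0.6 = 0.0083.

```bash
python3 -m crank '[[[0, 0, 0.01], [0, 0, 0]], [[0, 0, 0.0083], [0, 0, 0]], [[0, 0, 0.005], [0, 0, 0]], [[0, 0, 0.0017], [0, 0, 0]], [[0, 0, 0], [0, 0, 0]]]'>/dev/null; python3 w.py;  python3 -m crank '[[[0, 0, 0], [0, 0, 0]], [[0, 0, 0], [0, 0, 0]], [[0, 0, 0], [0, 0, 0]], [[0, 0, 0], [0, 0, 0]], [[0, 0, 0], [0, 0, 0]]]' .02 25 >/dev/null;python3 w.py; python3 -m crank '[[[0, 0, -0.0333], [0, 0, 0]], [[0, 0, -0.0583], [0, 0, 0]], [[0, 0, -0.0667], [0, 0, 0]], [[0, 0, -0.0667], [0, 0, 0]], [[0, 0, -0.02], [0, 0, 0]]]'>/dev/null; python3 -m crank '[[[0, 0, 0], [0, 0, 0.0291]], [[0, 0, 0], [0, 0, 0.0291]], [[0, 0, 0], [0, 0, 0.0291]], [[0, 0, 0], [0, 0, 0]], [[0, 0, 0], [0, 0, 0]]]'>/dev/null;python3 w.py
```

```text
t18.4 cab x-0.0982 y0.3940 z0.0015  toolx-dir -2.947 (cab -2.866) tilt -0.001 -0.000 F [-0.4  0.1  0. ] open 0.0579 ff 0.0 q6 -1.54
t18.9 cab x-0.0979 y0.3941 z0.0020  toolx-dir -2.946 (cab -2.866) tilt 0.000 0.000 F [0.4 1.2 0.4] open 0.0377 ff 25.0 q6 -1.54
t19.7 cab x-0.0983 y0.3940 z0.1488  toolx-dir 3.065 (cab 3.146) tilt -0.000 -0.000 F [ 0.2  0.8 -0.7] open 0.0379 ff 25.0 q6 -1.27
```

Scaled: -0.0391 m / 0.6 = -0.0652, -0.013 m / 0.6 = -0.0217.

```bash
python3 -m crank '[[[-0.0217, -0.0652, 0], [0, 0, 0]], [[-0.0217, -0.0652, 0], [0, 0, 0]], [[-0.0217, -0.0652, 0], [0, 0, 0]], [[-0.0217, -0.0652, 0], [0, 0, 0]], [[-0.0217, -0.0652, 0], [0, 0, 0]]]'>/dev/null; python3 -m crank '[[[-0.0217, -0.0652, 0], [0, 0, 0]], [[-0.0217, -0.0652, 0], [0, 0, 0]], [[-0.0217, -0.0652, 0], [0, 0, 0]], [[-0.0217, -0.0652, 0], [0, 0, 0]], [[-0.0217, -0.0652, 0], [0, 0, 0]]]'>/dev/null; python3 -m crank '[[[0, 0, 0], [0, 0, 0]], [[0, 0, 0], [0, 0, 0]], [[0, 0, 0], [0, 0, 0]]]'>/dev/null;python3 w.py
```

```text
t20.8 cab x0.0317 y0.0037 z0.1481  toolx-dir 3.063 (cab 3.144) tilt -0.002 0.002 F [ 0.3  0.4 -0.2] open 0.0375 ff 25.0 q6 -1.99
```

Scaled: 0.035 m / 0.6 = 0.0583, 0.025 m / 0.6 = 0.0417.

```bash
python3 -m crank '[[[0, 0, 0.0583], [0, 0, 0]], [[0, 0, 0.0583], [0, 0, 0]], [[0, 0, 0.0417], [0, 0, 0]], [[0, 0, 0.025], [0, 0, 0]], [[0, 0, 0], [0, 0, 0]]]'>/dev/null; python3 -m crank '[[[0, 0, 0], [0, 0, 0]], [[0, 0, 0.0133], [0, 0, 0]], [[0, 0, 0.01], [0, 0, 0]], [[0, 0, 0], [0, 0, 0]]]'>/dev/null; python3 w.py; for i in 1 2; do python3 -m crank '[[[0, 0, 0.0033], [0, 0, 0]], [[0, 0, 0.0033], [0, 0, 0]], [[0, 0, 0], [0, 0, 0]]]'>/dev/null; python3 w.py; done
```

```text
t21.5 cab x0.0326 y0.0037 z0.0248  toolx-dir 3.063 (cab 3.144) tilt -0.000 0.000 F [-0.3  0.2 -0.8] open 0.0377 ff 25.0 q6 -1.99
t21.8 cab x0.0327 y0.0032 z0.0209  toolx-dir 3.063 (cab 3.143) tilt 0.000 -0.000 F [ 0.2  0.3 -0. ] open 0.0379 ff 25.0 q6 -1.99
t22.0 cab x0.0325 y0.0033 z0.0165  toolx-dir 3.063 (cab 3.143) tilt -0.000 0.000 F [-0.2  1.1 -1.3] open 0.0379 ff 25.0 q6 -1.99
```

Scaled: 0.001 m / 0.6 = 0.0017.

```bash
python3 -m crank '[[[0, 0, 0.0017], [0, 0, 0]], [[0, 0, 0.0017], [0, 0, 0]], [[0, 0, 0.0017], [0, 0, 0]], [[0, 0, 0], [0, 0, 0]]]'>/dev/null; python3 w.py; python3 -m crank '[[[0, 0, 0], [0, 0, 0]], [[0, 0, 0], [0, 0, 0]], [[0, 0, 0], [0, 0, 0]]]' .05 >/dev/null; python3 -m crank '[[[0, 0, -0.0167], [0, 0, 0]], [[0, 0, -0.05], [0, 0, 0]], [[0, 0, -0.0667], [0, 0, 0]], [[0, 0, -0.0667], [0, 0, 0]], [[0, 0, -0.0333], [0, 0, 0]]]'>/dev/null; python3 -m crank '[[[0, 0, 0], [0, 0, 0]], [[0, 0, 0], [0, 0, 0]]]' .058>/dev/null; python3 w.py;python3 ch.py; python3 -m crank '[[[0.005, 0.068, 0], [0, 0, 0]], [[0.005, 0.068, 0], [0, 0, 0]], [[0.005, 0.068, 0], [0, 0, 0]], [[0.005, 0.068, 0], [0, 0, 0]], [[0.005, 0.068, 0], [0, 0, 0]]]'>/dev/null;python3 -m crank '[[[0.005, 0.068, 0], [0, 0, 0]], [[0.005, 0.068, 0], [0, 0, 0]], [[0.005, 0.068, 0], [0, 0, 0]], [[0.005, 0.068, 0], [0, 0, 0]], [[0.005, 0.068, 0], [0, 0, 0]]]'>/dev/null;python3 -m crank '[[[0, 0, 0], [0, 0, 0.0229]], [[0, 0, 0], [0, 0, 0.0226]], [[0, 0, 0], [0, 0, 0]], [[0, 0, 0], [0, 0, 0]]]'>/dev/null; python3 w.py; python3 wm.py
```

```text
t22.4 cab x0.0326 y0.0033 z0.0136  toolx-dir 3.063 (cab 3.143) tilt -0.000 0.000 F [-0.8  0.2 -1. ] open 0.0374 ff 25.0 q6 -1.99
t23.2 cab x0.0336 y0.0030 z0.1562  toolx-dir 3.063 (cab 3.143) tilt 0.004 -0.002 F [-0.9  0.2 -0.7] open 0.0552 ff 0.0 q6 -1.99
side [287. 245.] cab [32.1  1.6] [41.6 79.9] 87.0 z [0.0267 0.0289 0.0319]
side [294. 265.] cab [ 31.5 -66.9] [41.6 80.1] 89.0 z [0.0266 0.0294 0.0317]
scene [223. 167.] cab [  7.7 -65.6] [44.6 30.2] 85.2 z [0.026  0.0285 0.0318]
scene [232. 176.] cab [8.3 3.8] [46.7 30.3] 85.7 z [0.0269 0.0286 0.0321]
wrist [189. 180.] cab [ 32.6 -65.4] [38.6 80.2] 89.2 z [0.0278 0.0297 0.0309]
wrist [255. 181.] cab [33.3  3.4] [36.7 79.8] 89.3 z [0.0285 0.0298 0.0308]
t24.5 cab x0.0009 y0.4111 z0.1521  toolx-dir 2.922 (cab 3.003) tilt -0.003 -0.001 F [-0.3 -0.7 -1.1] open 0.0581 ff 0.0 q6 -1.15
trayfloor z 0.005127475790764058
px [254. 179.] world [0.5706 0.2281 0.02  ] size [36.3 78.7] ang -0.217 tool xy [ 0.0001 -0.0004] toolx ang 2.921
```

Scaled: 0.035 m / 0.6 = 0.0583, 0.02 m / 0.6 = 0.0333.

```bash
python3 -m crank '[[[0, 0, 0.0583], [0, 0, 0]], [[0, 0, 0.0583], [0, 0, 0]], [[0, 0, 0.0583], [0, 0, 0]], [[0, 0, 0.0333], [0, 0, 0]], [[0, 0, 0], [0, 0, 0]]]' .058 >/dev/null; python3 -m crank '[[[0, 0, 0], [0, 0, 0]], [[0, 0, 0.0133], [0, 0, 0]], [[0, 0, 0.01], [0, 0, 0]], [[0, 0, 0], [0, 0, 0]]]'>/dev/null; python3 w.py;  python3 -m crank '[[[0, 0, 0.0067], [0, 0, 0]], [[0, 0, 0.0067], [0, 0, 0]], [[0, 0, 0.0033], [0, 0, 0]], [[0, 0, 0], [0, 0, 0]]]'>/dev/null; python3 w.py
```

```text
t25.3 cab x0.0023 y0.4112 z0.0151  toolx-dir 2.920 (cab 3.000) tilt 0.001 0.000 F [-0.4 -0.1 -0.3] open 0.0580 ff 0.0 q6 -1.15
t25.6 cab x0.0017 y0.4112 z0.0045  toolx-dir 2.920 (cab 3.001) tilt -0.001 -0.000 F [0.7 0.2 0.5] open 0.0579 ff 0.0 q6 -1.15
```

Scaled: 0.002 m / 0.6 = 0.0033.

```bash
python3 -m crank '[[[0, 0, 0.0033], [0, 0, 0]], [[0, 0, 0], [0, 0, 0]]]'>/dev/null; python3 w.py;  python3 -m crank '[[[0, 0, 0], [0, 0, 0]], [[0, 0, 0], [0, 0, 0]], [[0, 0, 0], [0, 0, 0]], [[0, 0, 0], [0, 0, 0]], [[0, 0, 0], [0, 0, 0]]]' .02 25 >/dev/null;python3 w.py; python3 -m crank '[[[0, 0, -0.0333], [0, 0, 0]], [[0, 0, -0.0583], [0, 0, 0]], [[0, 0, -0.0667], [0, 0, 0]], [[0, 0, -0.0667], [0, 0, 0]], [[0, 0, -0.02], [0, 0, 0]]]'>/dev/null; python3 -m crank '[[[0, 0, 0], [0, 0, -0.0228]], [[0, 0, 0], [0, 0, -0.0228]], [[0, 0, 0], [0, 0, 0]], [[0, 0, 0], [0, 0, 0]]]'>/dev/null;python3 w.py;python3 -m crank '[[[-0.0055, -0.0628, 0], [0, 0, 0]], [[-0.0055, -0.0628, 0], [0, 0, 0]], [[-0.0055, -0.0628, 0], [0, 0, 0]], [[-0.0055, -0.0628, 0], [0, 0, 0]], [[-0.0055, -0.0628, 0], [0, 0, 0]]]'>/dev/null;python3 -m crank '[[[-0.0055, -0.0628, 0], [0, 0, 0]], [[-0.0055, -0.0628, 0], [0, 0, 0]], [[-0.0055, -0.0628, 0], [0, 0, 0]], [[-0.0055, -0.0628, 0], [0, 0, 0]], [[0, 0, 0], [0, 0, 0]]]'>/dev/null;python3 -m crank '[[[0, 0, 0], [0, 0, 0]], [[0, 0, 0], [0, 0, 0]]]'>/dev/null;python3 w.py;
```

```text
t25.8 cab x0.0019 y0.4113 z0.0027  toolx-dir 2.920 (cab 3.000) tilt -0.000 -0.000 F [-0.3  0.5 -0.1] open 0.0579 ff 0.0 q6 -1.15
t26.2 cab x0.0020 y0.4113 z0.0030  toolx-dir 2.920 (cab 3.000) tilt 0.000 0.000 F [-0.2 -0.8  1. ] open 0.0375 ff 25.0 q6 -1.15
t27.0 cab x0.0015 y0.4111 z0.1495  toolx-dir 3.061 (cab 3.142) tilt -0.001 -0.000 F [ 1.2  0.3 -1.1] open 0.0376 ff 25.0 q6 -1.29
t28.0 cab x0.0316 y0.0724 z0.1491  toolx-dir 3.061 (cab 3.141) tilt -0.002 0.001 F [-0.6  0.2 -0.3] open 0.0377 ff 25.0 q6 -1.87
```

Scaled: 0.035 m / 0.6 = 0.0583, 0.025 m / 0.6 = 0.0417.

```bash
python3 -m crank '[[[0, 0, 0.0583], [0, 0, 0]], [[0, 0, 0.0583], [0, 0, 0]], [[0, 0, 0.0417], [0, 0, 0]], [[0, 0, 0.025], [0, 0, 0]], [[0, 0, 0], [0, 0, 0]]]'>/dev/null; python3 -m crank '[[[0, 0, 0], [0, 0, 0]], [[0, 0, 0.0133], [0, 0, 0]], [[0, 0, 0.01], [0, 0, 0]], [[0, 0, 0], [0, 0, 0]]]'>/dev/null; python3 w.py; for i in 1 2; do python3 -m crank '[[[0, 0, 0.0033], [0, 0, 0]], [[0, 0, 0.0033], [0, 0, 0]], [[0, 0, 0], [0, 0, 0]]]'>/dev/null; python3 w.py; done; python3 -m crank '[[[0, 0, 0.0017], [0, 0, 0]], [[0, 0, 0.0017], [0, 0, 0]], [[0, 0, 0.0017], [0, 0, 0]], [[0, 0, 0], [0, 0, 0]]]'>/dev/null; python3 w.py
```

```text
t28.7 cab x0.0322 y0.0724 z0.0258  toolx-dir 3.063 (cab 3.144) tilt -0.000 0.000 F [-0.5  0.5  0.3] open 0.0378 ff 25.0 q6 -1.87
t29.0 cab x0.0323 y0.0719 z0.0219  toolx-dir 3.063 (cab 3.143) tilt 0.000 -0.000 F [ 0.3 -0.2 -1. ] open 0.0379 ff 25.0 q6 -1.87
t29.2 cab x0.0321 y0.0720 z0.0176  toolx-dir 3.063 (cab 3.143) tilt -0.000 0.000 F [-1.1  0.3 -0.1] open 0.0378 ff 25.0 q6 -1.87
t29.6 cab x0.0322 y0.0720 z0.0146  toolx-dir 3.063 (cab 3.143) tilt -0.000 0.000 F [-0.1 -0.1  0.5] open 0.0377 ff 25.0 q6 -1.87
```

Scaled: 0.0005 m / 0.6 = 0.0008.

```bash
python3 -m crank '[[[0, 0, 0.0008], [0, 0, 0]], [[0, 0, 0], [0, 0, 0]], [[0, 0, 0], [0, 0, 0]], [[0, 0, 0], [0, 0, 0]]]' .05 >/dev/null; python3 -m crank '[[[0, 0, -0.0167], [0, 0, 0]], [[0, 0, -0.05], [0, 0, 0]], [[0, 0, -0.0667], [0, 0, 0]], [[0, 0, -0.0667], [0, 0, 0]], [[0, 0, -0.0667], [0, 0, 0]]]'>/dev/null; python3 -m crank '[[[0, 0, -0.0667], [0, 0, 0]], [[0, 0, -0.0667], [0, 0, 0]], [[0, 0, 0], [0, 0, 0]], [[0, 0, 0], [0, 0, 0]]]' 0>/dev/null; python3 w.py;python3 ch.py;python3 moulds.py; python3 fit.py|grep -v yaw; python3 -c "
from h import *
a=cam('side');cv2.imwrite('pics/s2.png',cv2.resize(a['color'][100:340,150:420],(800,600))[:,:,::-1])"
```

```text
clock: 30.63
tcp_pos: [0.5763, -0.1121, 0.2584]
ee_rot: [0.039, 0.999, -0.001, 0.004]
contact_force: [-0.5, 0.1, -0.7]
opening: 0.0499
finger_force: 0.0
t30.6 cab x0.0339 y0.0716 z0.2584  toolx-dir 3.063 (cab 3.144) tilt 0.008 -0.003 F [-0.5  0.1 -0.7] open 0.0499 ff 0.0 q6 -1.87
side [280. 227.] cab [30.9 70.8] [78.8 42.4] 0.8 z [0.0263 0.0291 0.0319]
side [290. 250.] cab [ 33.4 -17.5] [78.5 83.2] 89.2 z [0.0267 0.0294 0.0319]
scene [230. 174.] cab [  8.  -11.6] [80.7 30.6] 88.4 z [0.0267 0.029  0.0321]
scene [239. 188.] cab [26.7 74.5] [71.9 43.5] 1.4 z [0.0262 0.0288 0.0328]
wrist [255. 163.] cab [31.  72.1] [35.6 78.9] 89.5 z [0.0288 0.0299 0.031 ]
wrist [192. 165.] cab [ 34.2 -15. ] [76.1 81.4] 89.8 z [0.0277 0.0299 0.0311]
side floor z 0.018632511671595298
rim x [-0.02767531 -0.02361718 -0.01872148]
 key 0 60 [-0.0614  0.0657  0.0579  0.0585]
 key 1 98 [-0.0617  0.0321  0.0614  0.0679]
 key 2 103 [-0.0624 -0.0016  0.0622  0.0679]
 key 3 108 [-0.0619 -0.0362  0.0633  0.0677]
 key 4 117 [-0.0619 -0.0702  0.0615  0.068 ]
 lid 2956 top z 0.19295543498706344
   z 0.09 [0.0961 0.0987
[... 170 characters left out ...]
5]
 stand 1318 [[-0.008, -0.388, 0.133], [0.066, -0.303, 0.232], [0.105, -0.285, 0.306]]
scene floor z 0.02169908263968101
rim x [-0.02626129 -0.02042223 -0.01584599]
 key 0 31 [-0.0593  0.0685  0.0571  0.0569]
 key 1 41 [-0.0598  0.0352  0.0606  0.0653]
 key 2 39 [-0.0607  0.0015  0.0615  0.0673]
 key 3 37 [-0.0593 -0.0331  0.0645  0.0671]
 key 4 36 [-0.059  -0.0667  0.0614  0.0668]
 lid 916 top z 0.1936884447036916
   z 0.09 [0.1068 0.1143 0.116 ] [-0.14   0.152]
   z 0.12 [0.1122 0.1194 0.1209] [-0.14   0.152]
   z 0.15 [0.098  0.1243 0.126 ] [-0.132  0.152]
   z 0.175 [0.1038 0.1271 0.1296] [-0.141  0.151]
 stand 249 [[-0.005, -0.38, 0.105], [0.073, -0.287, 0.23], [0.106, -0.274, 0.303]]
```

View pics/s2.png

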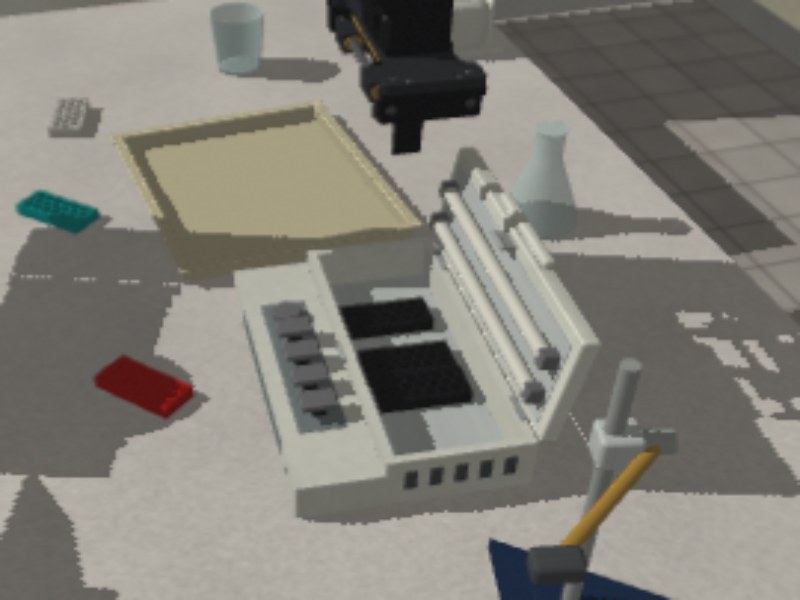

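The view shows the tray empty and all three moulds flat in the chamber, at about (385,318) and, two touching, at (415,375). One was nudged by the announced knock, but both still lie flat side by side. Next I'll close the fingers and go behind the lid.

Scaled: -0.032 m / 0.6 = -0.0533, -0.018 m / 0.6 = -0.03.

```bash
python3 -m crank '[[[-0.0533, -0.03, 0], [0, 0, 0]], [[-0.0533, -0.03, 0], [0, 0, 0]], [[-0.0533, -0.03, 0], [0, 0, 0]], [[-0.0533, -0.03, 0], [0, 0, 0]], [[0, 0, 0], [0, 0, 0]]]' 0 20 >/dev/null; python3 -m crank '[[[0, 0, 0], [0, 0, 0]], [[0, 0, 0], [0, 0, 0]]]' >/dev/null; python3 w.py; python3 -m crank '[[[0, 0, 0.0583], [0, 0, 0]], [[0, 0, 0.0583], [0, 0, 0]], [[0, 0, 0.04], [0, 0, 0]], [[0, 0, 0], [0, 0, 0]], [[0, 0, 0], [0, 0, 0]]]' >/dev/null; python3 w.py
```

```text
t31.6 cab x0.1595 y0.0007 z0.2528  toolx-dir 3.063 (cab 3.143) tilt -0.003 0.002 F [-0.4 -0.6  0.7] open 0.0115 ff 0.0 q6 -1.92
t32.0 cab x0.1586 y0.0015 z0.1594  toolx-dir 3.063 (cab 3.144) tilt -0.004 0.002 F [0.3 0.3 0.8] open 0.0005 ff 0.0 q6 -1.92
```

```bash
python3 -m crank '[[[0.0133, 0, 0], [0, 0, 0]], [[0.0133, 0, 0], [0, 0, 0]], [[0.0133, 0, 0], [0, 0, 0]], [[0.01, 0, 0], [0, 0, 0]], [[0.01, 0, 0], [0, 0, 0]]]' >/dev/null; python3 w.py; python3 -m crank '[[[0.0133, 0, 0], [0, 0, 0]], [[0.0133, 0, 0], [0, 0, 0]], [[0.0133, 0, 0], [0, 0, 0]], [[0.0133, 0, 0], [0, 0, 0]], [[0.0133, 0, 0], [0, 0, 0]]]' >/dev/null; python3 w.py
```

```text
t32.5 cab x0.1266 y-0.0005 z0.1635  toolx-dir 3.063 (cab 3.143) tilt 0.008 -0.003 F [4.3 0.  2.6] open 0.0003 ff 2.1 q6 -1.94
t32.9 cab x0.0829 y-0.0001 z0.1596  toolx-dir 3.063 (cab 3.143) tilt -0.002 0.000 F [ 2.6 -0.9 -1.2] open 0.0007 ff 1.4 q6 -1.96
```

Scaled: 0.0086 m / 0.6 = 0.0143, 0.004 m / 0.6 = 0.0067.

```bash
python3 -m crank '[[[0.0143, 0, 0.0033], [0, 0, 0]], [[0.0143, 0, 0.0033], [0, 0, 0]], [[0.0143, 0, 0.005], [0, 0, 0]], [[0.0143, 0, 0.005], [0, 0, 0]], [[0.0143, 0, 0.0067], [0, 0, 0]]]' >/dev/null; python3 w.py; python3 -m crank '[[[0.01, 0, 0.0083], [0, 0, 0]], [[0.01, 0, 0.0083], [0, 0, 0]], [[0.01, 0, 0.01], [0, 0, 0]], [[0.01, 0, 0.01], [0, 0, 0]]]' >/dev/null; python3 w.py; python3 -m crank '[[[0.005, 0, 0.01], [0, 0, 0]], [[0.005, 0, 0.01], [0, 0, 0]], [[0.005, 0, 0.01], [0, 0, 0]], [[0.005, 0, 0.01], [0, 0, 0]]]' >/dev/null; python3 w.py
```

```text
t33.3 cab x0.0400 y0.0005 z0.1457  toolx-dir 3.063 (cab 3.143) tilt -0.001 0.001 F [ 1.5 -0.1  0.3] open 0.0007 ff 0.9 q6 -1.98
t33.6 cab x0.0165 y0.0003 z0.1237  toolx-dir 3.063 (cab 3.143) tilt -0.001 0.001 F [ 1.8 -0.1 -0.2] open 0.0006 ff 0.7 q6 -2.00
t34.0 cab x0.0048 y0.0001 z0.0995  toolx-dir 3.063 (cab 3.143) tilt -0.001 0.000 F [-0.5 -0.3  1.3] open 0.0004 ff 0.6 q6 -2.01
```

Scaled: 0.006 m / 0.6 = 0.01, 0.004 m / 0.6 = 0.0067.

```bash
python3 -m crank '[[[0.005, 0, 0.01], [0, 0, 0]], [[0.005, 0, 0.01], [0, 0, 0]], [[0.0033, 0, 0.0067], [0, 0, 0]], [[0, 0, 0], [0, 0, 0]]]' >/dev/null; python3 w.py; for i in 1 2 3; do python3 -m crank '[[[0.0012, 0, 0.0017], [0, 0, 0]], [[0.0012, 0, 0.0017], [0, 0, 0]], [[0, 0, 0.0017], [0, 0, 0]], [[0, 0, 0], [0, 0, 0]]]' >/dev/null; python3 w.py; done
```

```text
t34.3 cab x-0.0038 y0.0003 z0.0831  toolx-dir 3.063 (cab 3.143) tilt -0.003 0.001 F [-0.4  0.4  0.1] open 0.0007 ff 0.0 q6 -2.02
t34.6 cab x-0.0039 y-0.0001 z0.0814  toolx-dir 3.063 (cab 3.143) tilt 0.000 -0.000 F [0.2 0.9 0.2] open 0.0004 ff 0.1 q6 -2.02
t35.0 cab x-0.0044 y-0.0002 z0.0797  toolx-dir 3.063 (cab 3.143) tilt 0.002 -0.001 F [-0.8  0.7  7. ] open 0.0004 ff 3.7 q6 -2.02
t35.3 cab x-0.0058 y-0.0004 z0.0757  toolx-dir 3.063 (cab 3.143) tilt 0.002 -0.001 F [2.7 0.2 1.9] open 0.0006 ff 1.1 q6 -2.02
```

```bash
for i in 1 2 3 4; do python3 -m crank '[[[0, 0, 0.0017], [0, 0, 0]], [[0, 0, 0.0017], [0, 0, 0]], [[0, 0, 0], [0, 0, 0]]]' >/dev/null; python3 w.py; done
```

```text
t35.5 cab x-0.0081 y0.0003 z0.0725  toolx-dir 3.063 (cab 3.144) tilt -0.003 0.001 F [-0.6 -0.3  0.3] open 0.0004 ff 0.0 q6 -2.02
t35.8 cab x-0.0080 y0.0003 z0.0721  toolx-dir 3.063 (cab 3.144) tilt -0.002 0.001 F [-2.9  1.5 10.4] open 0.0006 ff 5.0 q6 -2.02
t36.0 cab x-0.0079 y0.0003 z0.0720  toolx-dir 3.063 (cab 3.144) tilt -0.002 0.000 F [-5.3  2.5 21.8] open 0.0000 ff 11.1 q6 -2.02
t36.3 cab x-0.0079 y0.0003 z0.0719  toolx-dir 3.064 (cab 3.144) tilt -0.001 -0.000 F [-7.7  3.6 34.4] open 0.0003 ff 17.3 q6 -2.02
```

```bash
python3 -m crank '[[[0, 0, -0.0167], [0, 0, 0]], [[0, 0, -0.05], [0, 0, 0]], [[0, 0, -0.0333], [0, 0, 0]], [[0, 0, 0], [0, 0, 0]]]' >/dev/null; python3 w.py; python3 fit.py|grep -v yaw; python3 -c "
from h import *
yaw,cx,cy=np.load('cab.npy');c,n=np.cos(yaw),np.sin(yaw);M=np.array([[c,-n],[n,c]])
for nm in('side','scene'):
    X=cloud(cam(nm)).reshape(-1,3);Q=np.c_[(X[:,:2]-[cx,cy])@M,X[:,2]]
    for x in(-.02,0,.03,.06,.085):
        s=Q[(abs(Q[:,0]-x)<.006)&(abs(abs(Q[:,1])-.11)<.03)&(Q[:,2]>.03)&(Q[:,2]<.2)];print(nm,x,len(s),np.median(s[:,2]).round(4) if len(s) else '')"
```

```text
t36.6 cab x-0.0047 y-0.0011 z0.1309  toolx-dir 3.063 (cab 3.144) tilt 0.006 -0.004 F [ 1.2 -0.7  0.2] open 0.0005 ff 0.0 q6 -2.02
side floor z 0
rim x [-0.03177795 -0.02793416 -0.02608245]
 key 0 61 [-0.0616  0.067   0.0576  0.0579]
 key 1 96 [-0.0618  0.0318  0.0632  0.0682]
 key 2 102 [-0.0624 -0.0022  0.0618  0.0676]
 key 3 108 [-0.062  -0.0369  0.062   0.0676]
 key 4 117 [-0.062  -0.0701  0.0622  0.0678]
 lid 356 top z 0.08304698495108032
   z 0.09 0 0
   z 0.12 0 0
   z 0.15 0 0
   z 0.175 0 0
 stand 1314 [[-0.008, -0.388, 0.143], [0.066, -0.303, 0.233], [0.105, -0.285, 0.306]]
scene floor z 0
rim x 0
 key 0 32 [-0.0603  0.0693  0.0557  0.0566]
 key 1 41 [-0.0592  0.0337  0.0621  0.0662]
 key 2 37 [-0.0599  0.0008  0.0667  0.0671]
 key 3 36 [-0.0598 -0.0329  0.0619  0.0672]
 key 4 19 [-0.0594 -0.0618  0.063   0.0643]
 lid 170 top z 0.08443812473307355
   z 0.09 [0.0685 0.0734 0.0939] [-0.112  0.123]
   z 0.12 0 0
   z 0.15 0 0
   z 0.175 0 0
 stand 249 [[-0.005, -0.379, 0.106], [0.072, -0.287, 0.231], [0.106, -0.274, 0.303]]
side -0.02 173 0.0796
side 0 111 0.0796
side 0.03 98 0.0798
side 0.06 100 0.0792
side 0.085 103 0.0797
scene -0.02 65 0.0789
scene 0 60 0.0786
scene 0.03 63 0.0785
scene 0.06 66 0.0785
scene 0.085 69 0.0787
```

Lid flat and shut. Now the long key.

Scaled: -0.034 m / 0.6 = -0.0567, 0.026 m / 0.6 = 0.0433.

```bash
python3 -m crank '[[[0.0433, -0.0567, 0], [0, 0, 0]], [[0.0433, -0.0567, 0], [0, 0, 0]], [[0, 0, 0], [0, 0, 0]], [[0, 0, 0], [0, 0, 0]]]' >/dev/null; python3 w.py; python3 -m crank '[[[0, 0, 0.05], [0, 0, 0]], [[0, 0, 0.0333], [0, 0, 0]], [[0, 0, 0.0133], [0, 0, 0]], [[0, 0, 0], [0, 0, 0]], [[0, 0, 0], [0, 0, 0]]]' >/dev/null; python3 w.py
```

```text
t37.1 cab x-0.0592 y-0.0673 z0.1259  toolx-dir 3.058 (cab 3.139) tilt -0.003 0.002 F [ 0.2  1.  -0.7] open 0.0004 ff 0.0 q6 -2.17
t37.6 cab x-0.0572 y-0.0655 z0.0688  toolx-dir 3.064 (cab 3.144) tilt -0.001 0.001 F [-0.  -0.1  0.2] open 0.0002 ff 0.0 q6 -2.17
```

Scaled: -0.0025 m / 0.6 = -0.0042, 0.002 m / 0.6 = 0.0033.

```bash
python3 -m crank '[[[0.0033, -0.0042, 0], [0, 0, 0]], [[0, 0, 0.0033], [0, 0, 0]], [[0, 0, 0.0033], [0, 0, 0]], [[0, 0, 0.0033], [0, 0, 0]], [[0, 0, 0], [0, 0, 0]]]' >/dev/null; python3 w.py; for i in 1 2 3 4 5 6; do python3 -m crank '[[[0, 0, 0.0017], [0, 0, 0]], [[0, 0, 0.0017], [0, 0, 0]], [[0, 0, 0], [0, 0, 0]]]' >/dev/null; python3 w.py; done
```

```text
t38.0 cab x-0.0593 y-0.0688 z0.0635  toolx-dir 3.063 (cab 3.143) tilt 0.000 -0.000 F [ 0.6 -0.3  0.3] open 0.0003 ff 0.0 q6 -2.18
t38.2 cab x-0.0593 y-0.0689 z0.0613  toolx-dir 3.063 (cab 3.143) tilt 0.000 -0.000 F [ 0.4 -0.4  0.1] open 0.0008 ff 0.0 q6 -2.18
t38.5 cab x-0.0592 y-0.0689 z0.0594  toolx-dir 3.063 (cab 3.143) tilt 0.000 -0.000 F [-0.5 -0.2  2.4] open 0.0007 ff 1.0 q6 -2.18
t38.7 cab x-0.0592 y-0.0689 z0.0573  toolx-dir 3.063 (cab 3.143) tilt 0.000 -0.000 F [-1.1  0.9  3.7] open 0.0006 ff 1.0 q6 -2.18
t39.0 cab x-0.0592 y-0.0689 z0.0551  toolx-dir 3.063 (cab 3.143) tilt 0.000 -0.000 F [-0.2 -0.3  1.8] open 0.0005 ff 0.6 q6 -2.18
t39.2 cab x-0.0593 y-0.0688 z0.0530  toolx-dir 3.063 (cab 3.143) tilt -0.000 0.000 F [-0.3  0.   0.4] open 0.0006 ff 0.0 q6 -2.18
t39.5 cab x-0.0595 y-0.0687 z0.0510  toolx-dir 3.063 (cab 3.143) tilt -0.001 0.000 F [-0.3  0.3  0.6] open 0.0005 ff 0.0 q6 -2.18
```

Scaled: 0.001 m / 0.6 = 0.0017.

```bash
for i in 1 2 3; do python3 -m crank '[[[0, 0, 0.0017], [0, 0, 0]], [[0, 0, 0], [0, 0, 0]], [[0, 0, 0], [0, 0, 0]]]' >/dev/null; python3 w.py; done
```

```text
t39.7 cab x-0.0594 y-0.0687 z0.0504  toolx-dir 3.063 (cab 3.143) tilt -0.000 0.000 F [-0.5  0.6  1.6] open 0.0003 ff 0.9 q6 -2.18
t40.0 cab x-0.0594 y-0.0687 z0.0494  toolx-dir 3.063 (cab 3.143) tilt -0.000 0.000 F [-1.9  1.7  2. ] open 0.0005 ff 1.3 q6 -2.18
t40.2 cab x-0.0594 y-0.0688 z0.0483  toolx-dir 3.063 (cab 3.143) tilt -0.000 0.000 F [-0.2  1.5  1.9] open 0.0001 ff 1.4 q6 -2.18
```

Scaled: 0.001 m / 0.6 = 0.0017.

```bash
python3 -m crank '[[[0, 0, 0.0017], [0, 0, 0]], [[0, 0, 0], [0, 0, 0]]]' >/dev/null; python3 w.py; python3 -m crank '[[[0, 0, -0.0167], [0, 0, 0]], [[0, 0, -0.05], [0, 0, 0]], [[0, 0, -0.0667], [0, 0, 0]], [[0, 0, -0.0667], [0, 0, 0]], [[0, 0, -0.0667], [0, 0, 0]]]' >/dev/null;  python3 -m crank '[[[0.0583, 0, 0], [0, 0, 0]], [[0.05, 0, 0], [0, 0, 0]], [[0, 0, 0], [0, 0, 0]], [[0, 0, 0], [0, 0, 0]]]' >/dev/null; python3 w.py; python3 fit.py|grep key;python3 -c "
from h import *
yaw,cx,cy=np.load('cab.npy');c,n=np.cos(yaw),np.sin(yaw);M=np.array([[c,-n],[n,c]])
b=cam('side')
for nm in('side','scene'):
    X=cloud(cam(nm)).reshape(-1,3);Q=np.c_[(X[:,:2]-[cx,cy])@M,X[:,2]]
    for x in(-.02,.03,.085):
        s=Q[(abs(Q[:,0]-x)<.006)&(abs(Q[:,1])<.14)&(Q[:,2]>.03)&(Q[:,2]<.11)];print(nm,x,len(s),np.median(s[:,2]).round(4) if len(s) else '')
cv2.imwrite('pics/s3.png',cv2.resize(b['color'][100:340,150:420],(800,600))[:,:,::-1])"
```

```text
t40.4 cab x-0.0594 y-0.0688 z0.0477  toolx-dir 3.063 (cab 3.143) tilt -0.000 0.000 F [-1.   1.4  6.2] open 0.0002 ff 3.1 q6 -2.18
t41.1 cab x-0.1254 y-0.0687 z0.2080  toolx-dir 3.061 (cab 3.142) tilt 0.000 -0.000 F [ 0.1  0.1 -0.2] open 0.0002 ff 0.0 q6 -2.26
 key 0 74 [-0.0617  0.0656  0.0619  0.0683]
 key 1 101 [-0.0618  0.0316  0.0608  0.0676]
 key 2 103 [-0.062  -0.0015  0.0616  0.0679]
 key 3 111 [-0.0617 -0.0367  0.0611  0.0679]
 key 4 109 [-0.0619 -0.0705  0.0566  0.0575]
 key 0 33 [-0.0569  0.0708  0.063   0.0673]
 key 1 39 [-0.0603  0.035   0.0632  0.0663]
 key 2 37 [-0.0603  0.0001  0.0668  0.067 ]
 key 3 36 [-0.0595 -0.0338  0.0616  0.0662]
 key 4 22 [-0.061  -0.0686  0.0578  0.0581]
side -0.02 388 0.0796
side 0.03 379 0.0796
side 0.085 366 0.0796
scene -0.02 130 0.0785
scene 0.03 149 0.0787
scene 0.085 166 0.0782
```

View pics/s3.png

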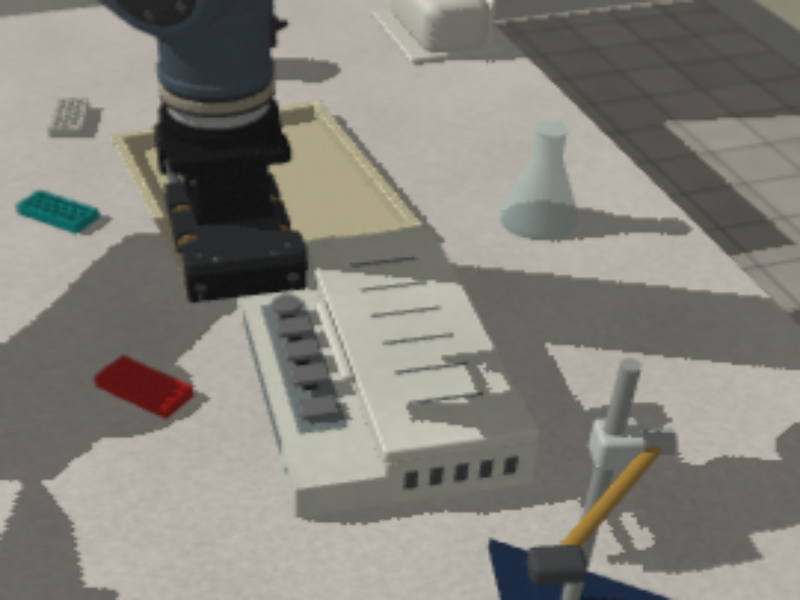

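The lid is shut (430,360). The long key is down at (320,410) with its top at z 0.057, and the four other keys are up. The flask and stand are where they were, and the robot is clear of everything.

```bash
python3 -c "
from cell import env
print(env.hand_in())"
```

```text
the job is handed in; nothing more can be done
None
```

The job is handed in: standby was pressed first, all three moulds lie flat in the chamber (two of them touching after a knock), the lid is shut past its catch, and the long-exposure key is latched with the other keys up.

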